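# Make up a drilling pack of panel blanks

## Robot

A 7-joint arm with a two-finger parallel gripper is mounted at the origin on a cart in front of the work surface, level with it; the furniture and walls round the work are solid. World frame = base frame: x ahead of the robot, y to its left, z up, the work surface at z = 0. Lengths are in m, angles in rad, forces in N, time in s.
With the tool pointing down it reaches from about 0.425 to 1.025 m from the base axis. Payload 9.4 kg.
Tool frame: the origin (TCP) lies at the very end of the fingers, on their centre line; the grasp point (between the pads) lies 19 mm behind it; z points along the fingers, y is the line along which they close (so a half turn about z gives the same grasp; the last joint's range is limited). The gripper opens to 93 mm and grips with 3 to 60 N. Pads are 15 mm wide; open, the fingers measure 128 mm over their backs; the gripper's body (75 mm by 188 mm) begins 65 mm behind the grasp point.
Start: joints at [1.17, 0.599, -0.003, 1.599, 0.002, 0.943, -0.08], TCP at [0.231, -0.687, 0.219] pointing down, gripper open.
Joint ranges: [-2.57, 2.57], [-0.35, 1.97], [-1.29, 1.29], [0.11, 2.56], [-1.05, 4.19], [0.11, 1.86], [-2.63, 2.63]. Speed limits (rad/s): [2.22, 2.22, 3.01, 3.01, 3.14, 3.14, 3.14].

## Interface

Orientations are given as a unit quaternion [x, y, z, w].
In Python, from bench import monitor, eyes, order gives the robot as it stands. The module is installed in compiled form; this text tells all that it offers.
- The arm moves only by the tool drive_tool, never from a script. Its argument "increments" is a list of rows, each a list of 6 numbers: the shift along the tool's x, y, z in m, then the turn, a rotation vector about the tool's x, y, z in degrees. A call has 1 to 8 rows; each row shifts and turns the commanded pose from where the row before left it, along the tool's axes as they then stand; what a row does not reach is not made up. A row lasts 1/10 s, in which the tool goes at most 50 mm and 8.59 degrees, less where a joint would pass 70% of its speed; a pose out of reach is approached as far as the arm can. A call with a gripper value outside its range is refused whole. "gripper" is the finger opening in m, from 0 to 0.093, set as the call begins (left out, the last holds). The fingers move at their own pace and stop on an object; the grip force is fixed at half the most. Time passes only in rows, so rows that do not move let the fingers close. It gives the time, the measured TCP pose, the force, the opening and the grip force at its end, in the units of the state.
- monitor.sense(): the state, without advancing time (a new reading comes with each control period).
- eyes.camera(name): name is "scene" or "side" or "wrist"; returns the picture (480x640x3 uint8, blue, green, red); there is no depth.
- eyes.calibration(name): a dict with "fx", "fy", "cx", "cy" (pixels), "xyz" and "rotation" of the camera in the world; the wrist camera has in their place "hand_eye" (4x4, takes a point from camera to tool coordinates, whose origin is the TCP and whose axes are the flange's). Camera axes: x right, y up, looking along -z (the intrinsics and any distortion apply to the point x, -y, -z); pixel columns grow to the right and rows downward; lengths in m; the calibration is good to about 2 mm. The wrist camera is an equidistant fisheye: a pixel r from the principal point sees the ray r / f radians off the axis. A picture is of the moment at which its call begins: read the wrist's pose just before it. calibration takes no time and is no camera call.
- order.close_job(): hands the job in; it is judged then, once.
Trained networks look in the newest picture that a camera, given by its name, has taken for a name from the list of things; names that differ only in an ending like _2 or _b are one class to them, and where a whole thing is asked for, a point or a joint stands for the part that bears it (a point fixed in the world has none). Each returns a list of dicts, best first, with "p" (0 to 1); they miss things now and then, are a little off and sometimes report something else, mostly with a low value. They report only what shows in the picture. A call takes as long as a camera call.
- eyes.spot_in(thing, camera): "location" ([x, y, z] in m, in world coordinates, good to about 4 mm: the middle of the surface that is visible of it).
- eyes.tip_of(thing, camera): "location" ([x, y, z] in m, in world coordinates, good to about 4 mm: a listed point, or the origin of a listed thing).
The state is a dict: "time": time; "joints": joint angles; "dq": joint speeds; "joint_efforts": joint torques, N m; "eef_pos": TCP position; "eef_rot": TCP orientation; "contact_force": force on the tool from outside, world axes, zero at the start; "wrist_torque": the same for the moment, N m; "opening": opening from 0.0 (shut) to 1.0 (fully open); "grip_force": force on a finger pad.
Only numpy, scipy, OpenCV 4.12 (cv2) and the standard library are available. Lean on these libraries where they do the work, as an engineer would, in place of code of your own. Each camera call takes 0.05 s, during which the arm holds its last target. There are 200 camera calls.

## Task

Make up a drilling pack: take the panel blanks out of the magazine one at a time from the top of the pile, sliding each one out at the open end without dragging along those beneath it, and stack all of them squarely against the stops of the drilling fixture. Then lay the aluminium entry plate squarely on top of the stack and swing the hold-down arm over until its pad rests on the plate. Leave the other things on the bench where they are.

Things in the scene. Friction and masses are not known exactly. Their poses are not given: they have to be found in the camera images.
- bay_a (a point): Twin magazine, fixed: an open-topped aluminium trough with two bays side by side, each holding a pile of 1 to 3 panels, within 2 mm of the bay's centre. Point: centre of the floor of bay a, 14 mm above the bench; z up; the bay's own -x points out of its open end, where floor and walls stop, 80 mm from here. Nothing stands in front.
- bay_b (a point): The same point of bay b, 66.5 mm to the -y side of bay a. The walls of each bay are 64 mm apart inside and rise 34 mm above the floor, higher than any pile; the magazine's feet reach 50 mm beyond the bay centres. So a panel cannot be gripped inside; slid part of the way out of the open end, it can be gripped across its 60 mm.
- notch_a (a point): Rear end of bay a, in the middle, at floor level: 83 mm along the bay's +x. Between two corner lips is a notch 45 mm wide, open at the top and down to the floor, through which closed fingers can reach in and push on the rear edge of a panel.
- notch_b (a point): The same point of bay b, with an equal notch.
- nest (a point): Drilling fixture, fixed to the bench. Point: centre of the top of its hardboard back-up board (160 x 60 mm), 20 mm above the bench, z up. A panel against all stops is centred here, its long side along x. The -y side and -x end are open. The steel base plate (x -96 to +140 mm, y -52 to +52 mm from here) is 12 mm high.
- side_stop (a point): One of the fixture's two upright steel dowels, 8 mm in diameter, that touch the +y long side of a well-placed panel: axis at x = -72 mm (this point) and at x = +72 mm, both y = +34 mm from the nest. They rise 63 mm above the back-up board; this point is level with it.
- end_stop (a point): Middle of the face of the fixture's grey end block (36 mm wide), level with the back-up board's top: it touches the +x end of a well-placed panel, 80 mm from the nest along x. It rises 58 mm above the board.
- hold_down (a joint): Hinge of the fixture's hold-down arm (rad): 0 when the arm is level over the stack and points along the nest's -x, growing as it swings up; 1.6 to 1.7 at the start (upright, leaning slightly back), where it stays. It can go down to -0.45. A little friction: below about 1.2 rad the arm sinks by its own weight and rests on what is beneath it.
- hinge (a point): Axis of the hold-down arm, along the fixture's y: 112 mm along the nest's x from the nest and 64 mm above it.
- pad (a point): Centre of the underside of the round rubber pad (21 mm across) on the hold-down arm, 95 mm from the hinge axis and 14 mm below the middle line of the arm. The arm is a steel bar 16 mm wide and 11 mm thick.
- grip (a point): Middle of the black round handle (16 mm thick, about 40 mm long) at the free end of the hold-down arm, 125 mm from the hinge axis. Upright, the arm reaches 230 mm above the bench.
- panel_a1_center (a point): Centre of the lowest panel of bay a as it starts: a fibreglass laminate blank, 160 mm (its x) x 60 mm (its y) x 10 mm (its z), 0.16 kg. All panels are alike, and each is symmetrical under a half turn.
- panel_a2_center (a point): Centre of the second panel of bay a as it starts: a fibreglass laminate blank, 160 mm (its x) x 60 mm (its y) x 10 mm (its z), 0.16 kg. All panels are alike, and each is symmetrical under a half turn.
- panel_a3_center (a point): Centre of the third and uppermost panel of bay a as it starts: a fibreglass laminate blank, 160 mm (its x) x 60 mm (its y) x 10 mm (its z), 0.16 kg. All panels are alike, and each is symmetrical under a half turn. Not always there.
- panel_b1_center (a point): Centre of the lowest panel of bay b as it starts: a fibreglass laminate blank, 160 mm (its x) x 60 mm (its y) x 10 mm (its z), 0.16 kg. All panels are alike, and each is symmetrical under a half turn.
- panel_b2_center (a point): Centre of the second and uppermost panel of bay b as it starts: a fibreglass laminate blank, 160 mm (its x) x 60 mm (its y) x 10 mm (its z), 0.16 kg. All panels are alike, and each is symmetrical under a half turn. Not always there.
- entry_plate_center (a point): Centre of the aluminium entry plate, 160 mm (its x) x 60 mm (its y) x 6 mm (its z), 0.15 kg, which lies flat on the bench beside the fixture; symmetrical under a half turn.
- multimeter: Bystander: handheld multimeter, 138 x 68 x 35 mm; origin at its underside.
- masking_tape: Bystander: roll of masking tape, 100 mm across, 25 mm high; origin at its underside.
- solder_reel: Bystander: reel of solder, 54 mm across, 33 mm high; origin at its underside.
- cutters: Bystander: side cutters, 48 x 121 x 11 mm; origin at its underside.
- driver_red: Bystander: screwdriver, 20 x 168 x 18 mm; origin at its underside.
- flux_bottle: Bystander: small dropper bottle, 32 mm across, 92 mm high; origin at its underside.
- dc_adapter: Bystander: black power adapter, 46 x 74 x 30 mm, not always there; origin at its underside.

How it is judged:
On the way, in this order (a step that is already met when the one before it is completed fails the run):
1. all panels lie stacked squarely in the fixture (x of panel_a1_center in the frame of nest between -0.006 and 0.004 m and y of panel_a1_center in the frame of nest between -0.006 and 0.004 m and angle between the x axis of each of panel_a1_center, panel_a2_center, panel_a3_center, panel_b1_center, panel_b2_center and the x axis of nest, either way round below 0.06 rad and angle between each of panel_a1_center, panel_a2_center, panel_a3_center, panel_b1_center, panel_b2_center's own z axis and vertical below 0.06 rad and z of panel_a1_center in the frame of nest between 0 and 0.05 m and linear speed of each of panel_a1, panel_a2, panel_a3, panel_b1, panel_b2 below 0.01 m/s and x of panel_a2_center in the frame of nest between -0.006 and 0.004 m and y of panel_a2_center in the frame of nest between -0.006 and 0.004 m and z of panel_a2_center in the frame of nest between 0 and 0.05 m and x of panel_a3_center in the frame of nest between -0.006 and 0.004 m and y of panel_a3_center in the frame of nest between -0.006 and 0.004 m and z of panel_a3_center in the frame of nest between 0 and 0.05 m and x of panel_b1_center in the frame of nest between -0.006 and 0.004 m and y of panel_b1_center in the frame of nest between -0.006 and 0.004 m and z of panel_b1_center in the frame of nest between 0 and 0.05 m and x of panel_b2_center in the frame of nest between -0.006 and 0.004 m and y of panel_b2_center in the frame of nest between -0.006 and 0.004 m and z of panel_b2_center in the frame of nest between 0 and 0.05 m), for 0.2 s.
2. the entry plate lies squarely on top of the stack (all of step 1 and x of entry_plate_center in the frame of nest between -0.006 and 0.004 m and y of entry_plate_center in the frame of nest between -0.006 and 0.004 m and angle between the x axis of entry_plate_center and the x axis of nest, either way round below 0.06 rad and angle between entry_plate_center's own z axis and vertical below 0.06 rad and z of entry_plate_center in the frame of panel_a1_center above 0.005 m and z of entry_plate_center in the frame of panel_a2_center above 0.005 m and z of entry_plate_center in the frame of panel_a3_center above 0.005 m and z of entry_plate_center in the frame of panel_b1_center above 0.005 m and z of entry_plate_center in the frame of panel_b2_center above 0.005 m and z of entry_plate_center in the frame of nest between 0.02 and 0.06 m and linear speed of entry_plate below 0.01 m/s), for 0.2 s.
At the end, for the whole second after the job is handed in: All panels that are present lie flat in the fixture within 6 mm of the stops and within 0.06 rad of square, the entry plate lies on top of them just as squarely, the pad of the hold-down arm rests on the plate (within 3.5 mm), and all is at rest (all of step 2 and z of pad in the frame of entry_plate_center between -0.003 and 0.0065 m and velocity of joint hold_down below 0.05 rad/s); the robot touches nothing.
It fails at once if a panel was drawn more than 12 mm out of its bay with another panel lying on it ((x of panel_a1_center in the frame of bay_a between -0.1 and -0.012 m and y of panel_a1_center in the frame of bay_a between -0.03 and 0.03 m and z of panel_a1_center in the frame of bay_a between -0.01 and 0.04 m and ((z of panel_a2_center in the frame of panel_a1_center between 0.006 and 0.035 m and x of panel_a2_center in the frame of panel_a1_center between -0.14 and 0.14 m and y of panel_a2_center in the frame of panel_a1_center between -0.04 and 0.04 m) or (z of panel_a3_center in the frame of panel_a1_center between 0.006 and 0.035 m and x of panel_a3_center in the frame of panel_a1_center between -0.14 and 0.14 m and y of panel_a3_center in the frame of panel_a1_center between -0.04 and 0.04 m))) or (x of panel_a2_center in the frame of bay_a between -0.1 and -0.012 m and y of panel_a2_center in the frame of bay_a between -0.03 and 0.03 m and z of panel_a2_center in the frame of bay_a between -0.01 and 0.04 m and ((z of panel_a1_center in the frame of panel_a2_center between 0.006 and 0.035 m and x of panel_a1_center in the frame of panel_a2_center between -0.14 and 0.14 m and y of panel_a1_center in the frame of panel_a2_center between -0.04 and 0.04 m) or (z of panel_a3_center in the frame of panel_a2_center between 0.006 and 0.035 m and x of panel_a3_center in the frame of panel_a2_center between -0.14 and 0.14 m and y of panel_a3_center in the frame of panel_a2_center between -0.04 and 0.04 m))) or (x of panel_b1_center in the frame of bay_b between -0.1 and -0.012 m and y of panel_b1_center in the frame of bay_b between -0.03 and 0.03 m and z of panel_b1_center in the frame of bay_b between -0.01 and 0.04 m and ((z of panel_b2_center in the frame of panel_b1_center between 0.006 and 0.035 m and x of panel_b2_center in the frame of panel_b1_center between -0.14 and 0.14 m and y of panel_b2_center in the frame of panel_b1_center between -0.04 and 0.04 m) or (z of panel_a1_center in the frame of panel_b1_center between 0.006 and 0.035 m and x of panel_a1_center in the frame of panel_b1_center between -0.14 and 0.14 m and y of panel_a1_center in the frame of panel_b1_center between -0.04 and 0.04 m)))).
It fails at once if a panel was lifted straight up out of its bay instead of being slid out ((x of panel_a1_center in the frame of bay_a between -0.03 and 0.03 m and y of panel_a1_center in the frame of bay_a between -0.012 and 0.012 m and z of panel_a1_center in the frame of bay_a between 0.045 and 0.065 m and angle between the x axis of panel_a1_center and the x axis of bay_a, either way round below 0.1 rad) or (x of panel_a2_center in the frame of bay_a between -0.03 and 0.03 m and y of panel_a2_center in the frame of bay_a between -0.012 and 0.012 m and z of panel_a2_center in the frame of bay_a between 0.045 and 0.065 m and angle between the x axis of panel_a2_center and the x axis of bay_a, either way round below 0.1 rad) or (x of panel_a3_center in the frame of bay_a between -0.03 and 0.03 m and y of panel_a3_center in the frame of bay_a between -0.012 and 0.012 m and z of panel_a3_center in the frame of bay_a between 0.045 and 0.065 m and angle between the x axis of panel_a3_center and the x axis of bay_a, either way round below 0.1 rad) or (x of panel_b1_center in the frame of bay_b between -0.03 and 0.03 m and y of panel_b1_center in the frame of bay_b between -0.012 and 0.012 m and z of panel_b1_center in the frame of bay_b between 0.045 and 0.065 m and angle between the x axis of panel_b1_center and the x axis of bay_b, either way round below 0.1 rad) or (x of panel_b2_center in the frame of bay_b between -0.03 and 0.03 m and y of panel_b2_center in the frame of bay_b between -0.012 and 0.012 m and z of panel_b2_center in the frame of bay_b between 0.045 and 0.065 m and angle between the x axis of panel_b2_center and the x axis of bay_b, either way round below 0.1 rad)).
It fails at once if a bystander was pushed more than 25 mm (distance of any of multimeter, masking_tape, solder_reel, cutters, driver_red, flux_bottle, dc_adapter from where it was at the start of the episode above 0.025 m).
Of panel_a3, panel_b2, dc_adapter only 1 to 3 are there at a start; the rules pass over those that are not, and their reading is None.
At some moment in a run one of entry_plate may be knocked a few centimetres aside while the robot is not near it.
Once in a run the grip may slacken for a moment while it holds something.
It also fails if it takes over 210 s, if anything falls off the work surface, if the arm or the gripper's body presses on something with over 40 N, if the wrist force passes 120 N, or if a joint passes its speed limit or range.

## Working session

There is one attempt and no reset: what is moved stays moved. The work goes in short steps, Python scripts to look and compute and a tool call to move; the robot and the scene stay as the last step left them, time stands still between calls to the robot, and variables do not carry over. Pictures are saved under pics/ and viewed, at most 16 in all, crops included, and the job is handed in when it is done.

Besides the shell and the picture viewer there is one more tool, called after "Call:" as a command line: name --pt "numbers of a row" for each row, then --argument value for the rest. drive_tool: Moves the arm, as the interface text tells. Its arguments: {"type":"object","properties":{"increments":{"type":"array"},"gripper":{"type":"number"}},"required":["increments"]}

```bash
mkdir -p pics; python3 - <<'E'
from bench import monitor, eyes, order
import cv2, numpy as np
s=monitor.sense(); print({k:np.round(v,3).tolist() for k,v in s.items()})
for c in ["scene","side"]:
    cv2.imwrite(f"pics/{c}0.png",eyes.camera(c)); k=eyes.calibration(c); print(c,k)
print(eyes.calibration("wrist"))
for c in ["scene","side"]:
    for t in ["bay_a","bay_b","notch_a","notch_b","nest","side_stop","end_stop","hinge","grip","pad","panel_a1_center","entry_plate_center","multimeter","masking_tape","solder_reel","cutters","driver_red","flux_bottle","dc_adapter"]:
        print(c,t,[(np.round(d["location"],3).tolist(),round(d["p"],2)) for d in eyes.tip_of(t,c)[:3]])
E
```

```text
{'time': 0.0, 'joints': [1.17, 0.6, -0.003, 1.6, 0.002, 0.943, -0.08], 'dq': [-0.0, -0.0, 0.0, 0.001, 0.0, 0.0, 0.0], 'joint_efforts': [-0.002, -76.51, 1.497, -25.235, -0.052, 0.017, 0.0], 'eef_pos': [0.231, -0.687, 0.218], 'eef_rot': [0.987, 0.161, -0.0, -0.001], 'contact_force': [-0.861, -0.047, 0.214], 'wrist_torque': [-0.036, -0.007, 0.021], 'grip_force': 0.0, 'opening': 1.0}
scene {'fx': 466.83160735923076, 'fy': 466.83160735923076, 'cx': 321.5615292247408, 'cy': 237.9331308021386, 'xyz': array([-0.36425166,  0.61058242,  0.66994067]), 'rotation': array([-0.23097089,  0.46543886,  0.75720466, -0.39580326])}
side {'fx': 528.9936308371668, 'fy': 528.9936308371668, 'cx': 317.0722651827954, 'cy': 242.45133818534467, 'xyz': array([0.58881517, 1.12916567, 0.831619  ]), 'rotation': array([0.00361492, 0.47236747, 0.88115247, 0.02064542])}
{'fx': 371.64829954431775, 'fy': 371.64829954431775, 'cx': 323.2987592993177, 'cy': 245.7051667525346, 'hand_eye': array([[ 1.72160969e-03,  9.64370322e-01,  2.64550408e-01,
         7.43900486e-02],
       [ 9.99998507e-01, -1.62020953e-03, -6.0149270
[... 2105 characters left out ...]
nd_stop [([0.558, -0.166, 0.021], 0.74)]
side hinge [([0.592, -0.165, 0.087], 0.79)]
side grip [([0.599, -0.166, 0.207], 0.61)]
side pad [([0.578, -0.17, 0.18], 0.67), ([0.68, 0.05, 0.004], 0.3)]
side panel_a1_center []
side entry_plate_center [([0.544, -0.424, 0.005], 0.92)]
side multimeter [([0.68, 0.051, 0.004], 0.72)]
side masking_tape [([0.688, -0.365, 0.003], 0.88)]
side solder_reel [([0.697, 0.378, 0.002], 0.64)]
side cutters [([0.395, 0.019, 0.0], 0.64), ([0.514, 0.248, 0.017], 0.58)]
side driver_red [([0.692, 0.22, 0.0], 0.73), ([0.445, 0.24, 0.019], 0.23)]
side flux_bottle [([0.7, -0.07, 0.002], 0.72), ([0.556, -0.168, 0.023], 0.55), ([0.687, -0.367, 0.0], 0.38)]
side dc_adapter []
```

View images.

View pics/scene0.png

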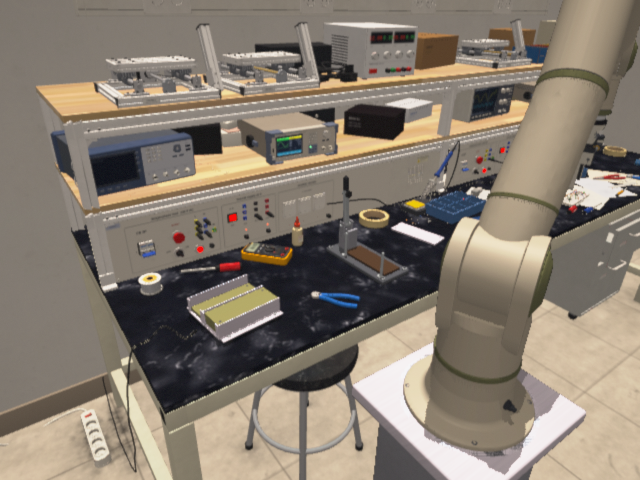

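View pics/side0.png

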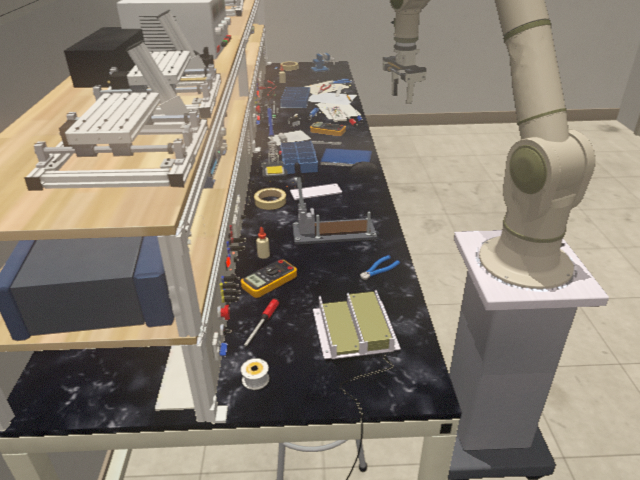

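```bash
cat > h.py <<'E'
from bench import monitor, eyes, order
import cv2, numpy as np
from scipy.spatial.transform import Rotation as R
def pose():
    s=monitor.sense(); return np.array(s["eef_pos"]),R.from_quat(s["eef_rot"]),s
def down(yaw): 
    c,s=np.cos(np.radians(yaw)),np.sin(np.radians(yaw)); return R.from_matrix(np.array([[c,s,0],[s,-c,0],[0,0,-1]]))
def go(*wps):
    "per waypoint (x,y,z,yaw): shift in tool axes (mm) then turn (deg, tool axes)"
    p,r,s=pose(); x=r.as_matrix()[:,0]
    print("t",round(s["time"],1),"p",p.round(4),"yaw",np.degrees(np.arctan2(x[1],x[0])).round(2),"tiltz",r.as_matrix()[:2,2].round(4),"F",np.round(s["contact_force"],1),"open",round(s["opening"]*93,1),"gf",round(s["grip_force"],1))
    for w in wps:
        q=np.array(w[:3]); rr=down(w[3])
        print(w,"shift mm",(r.inv().apply(q-p)*1e3).round(1),"then turn",np.degrees((r.inv()*rr).as_rotvec()).round(2)); p,r=q,rr
def cam(name,path=None):
    "returns picture + (p,r) camera pose in world"
    p,r,s=pose(); im=eyes.camera(name); k=eyes.calibration(name)
    if path: cv2.imwrite(path,im)
    if name=="wrist":
        H=np.array(k["hand_eye"]); cp=p+r.apply(H[:3,3]); cr=R.from_matrix(r.as_matrix()@H[:3,:3])
    else: cp=np.array(k["xyz"]); cr=R.from_quat(k["rotation"])
    return im,(name,k,cp,cr)
def proj(C,pts):
    n,k,cp,cr=C; v=cr.inv().apply(np.atleast_2d(pts)-cp)*[1,-1,-1]
    if n=="wrist":
        rho=np.hypot(v[:,0],v[:,1]); th=np.arctan2(rho,v[:,2]); u=v[:,:2]/rho[:,None]*th[:,None]
    else: u=v[:,:2]/v[:,2:]
    return u*[k["fx"],k["fy"]]+[k["cx"],k["cy"]]
def unproj(C,px,z):
    n,k,cp,cr=C; u=(np.atleast_2d(px)-[k["cx"],k["cy"]])/[k["fx"],k["fy"]]
    if n=="wrist":
        th=np.linalg.norm(u,axis=1)[:,None]; d=np.hstack([u/th*np.sin(th),np.cos(th)])
    else: d=np.hstack([u,np.ones((len(u),1))])
    d=cr.apply(d*[1,-1,-1]); return cp+d*((z-cp[2])/d[:,2])[:,None]
E
python3 -c "
from h import *
go((.45,-.3,.33,18.6),(.45,.08,.3,18.6),(.45,.08,.3,97))"
```

```text
t 2.0 p [ 0.2307 -0.6873  0.2186] yaw 18.56 tiltz [-0. -0.] F [-0.9  0.5  0.8] open 92.8 gf 0.0
(0.45, -0.3, 0.33, 18.6) shift mm [ 331.2 -297.4 -111.4] then turn [-0.    0.   -0.04]
(0.45, 0.08, 0.3, 18.6) shift mm [ 121.2 -360.2   30. ] then turn [0. 0. 0.]
(0.45, 0.08, 0.3, 97) shift mm [0. 0. 0.] then turn [  0.    0.  -78.4]
```

Call:
drive_tool --pt "0.0276 -0.0248 -0.0093 0 0 0" --pt "0.0276 -0.0248 -0.0093 0 0 0" --pt "0.0276 -0.0248 -0.0093 0 0 0" --pt "0.0276 -0.0248 -0.0093 0 0 0" --pt "0.0276 -0.0248 -0.0093 0 0 0" --pt "0.0276 -0.0248 -0.0093 0 0 0" --pt "0.0276 -0.0248 -0.0093 0 0 0" --pt "0.0276 -0.0248 -0.0093 0 0 0"

```text
time: 2.8
eef_pos: [0.3775, -0.4276, 0.2936]
eef_rot: [0.987, 0.161, 0.0, 0.0]
contact_force: [1.3, -0.5, 0.3]
opening: 0.997
grip_force: 0.0
```

Call:
drive_tool --pt "0.0276 -0.0248 -0.0093 0 0 0" --pt "0.0276 -0.0248 -0.0093 0 0 0" --pt "0.0276 -0.0248 -0.0093 0 0 0" --pt "0.0276 -0.0248 -0.0093 0 0 0" --pt "0.012 -0.036 0.003 0 0 0" --pt "0.012 -0.036 0.003 0 0 0" --pt "0.012 -0.036 0.003 0 0 0" --pt "0.012 -0.036 0.003 0 0 0"

```text
time: 3.6
eef_pos: [0.4495, -0.1465, 0.3184]
eef_rot: [0.987, 0.161, 0.0, 0.0]
contact_force: [0.1, -0.1, -0.1]
opening: 1.0
grip_force: 0.0
```

Call:
drive_tool --pt "0.012 -0.036 0.003 0 0 0" --pt "0.012 -0.036 0.003 0 0 0" --pt "0.012 -0.036 0.003 0 0 0" --pt "0.012 -0.036 0.003 0 0 0" --pt "0.012 -0.036 0.003 0 0 0" --pt "0.012 -0.036 0.003 0 0 0" --pt "0 0 0 0 0 -7.8" --pt "0 0 0 0 0 -7.8"

```text
time: 4.4
eef_pos: [0.449, 0.0812, 0.3003]
eef_rot: [0.955, 0.298, 0.0, -0.0]
contact_force: [-0.3, -1.4, 0.6]
opening: 1.003
grip_force: 0.0
```

Call:
drive_tool --pt "0 0 0 0 0 -7.8" --pt "0 0 0 0 0 -7.8" --pt "0 0 0 0 0 -7.8" --pt "0 0 0 0 0 -7.8" --pt "0 0 0 0 0 -7.8" --pt "0 0 0 0 0 -7.8" --pt "0 0 0 0 0 -7.8" --pt "0 0 0 0 0 -7.8"

```text
time: 5.2
eef_pos: [0.4492, 0.0796, 0.3004]
eef_rot: [0.663, 0.748, 0.0, 0.0]
contact_force: [0.2, 0.0, -0.2]
opening: 0.997
grip_force: 0.0
```

```bash
python3 -c "
from h import *
go((.45,.08,.3,97))
im,C=cam('wrist','pics/w1.png')
print(proj(C,[[.448,.244,.014],[.514,.252,.014],[.438,.327,.014],[.458,.165,.014],[.524,.172,.014]]))
for t in ['bay_a','notch_a','panel_a1_center']: print(t,[(np.round(d['location'],3).tolist(),round(d['p'],2)) for d in eyes.tip_of(t,'wrist')[:4]])
"
```

```text
t 5.2 p [0.4492 0.0796 0.3004] yaw 96.87 tiltz [ 0.0004 -0.0001] F [ 0.2  0.  -0.2] open 92.7 gf 0.0
(0.45, 0.08, 0.3, 97) shift mm [0.3 0.8 0.4] then turn [ 0.02  0.01 -0.13]
[[337.97594896  73.53383133]
 [392.81975603  75.43137093]
 [337.84070138  10.25347076]
 [338.21605635 138.07862594]
 [392.76029259 140.11935835]]
bay_a []
notch_a [([0.502, 0.334, 0.017], 0.61)]
panel_a1_center []
```

View pics/w1.png

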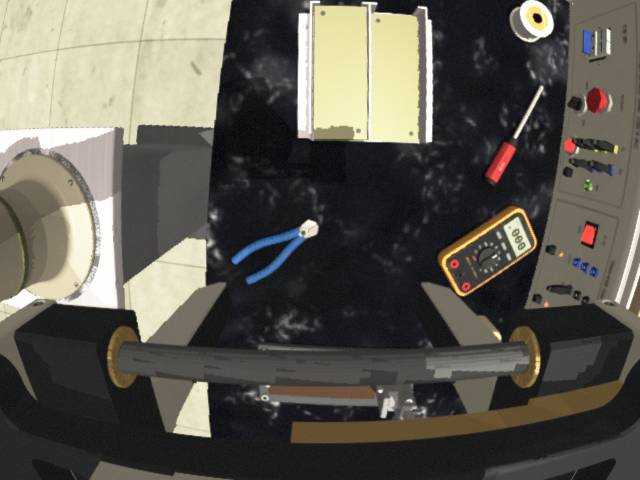

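Call:
drive_tool --pt "0.03 0.005 0.02 0 0 0" --pt "0.03 0.005 0.02 0 0 0" --pt "0.03 0.005 0.02 0 0 0" --pt "0 0.005 0.02 0 0 0" --pt "0 0 0 0 0 0" --gripper 0

```text
time: 5.9
eef_pos: [0.4579, 0.1717, 0.2182]
eef_rot: [0.666, 0.746, -0.002, -0.001]
contact_force: [-0.2, -0.5, -0.3]
opening: 0.622
grip_force: 0.0
```

```bash
python3 -c "
from h import *
go((.438,.36,.2,97))
im,C=cam('wrist','pics/w2.png')
print(C[2])
print(proj(C,[[.448,.244,.014],[.514,.252,.014],[.438,.327,.014],[.458,.165,.014],[.524,.172,.014]]).round(1).tolist())
for t in ['bay_a','notch_a','panel_a1_center']: print(t,[(np.round(d['location'],3).tolist(),round(d['p'],2)) for d in eyes.tip_of(t,'wrist')[:4]])
c=im[0:330,200:500]; cv2.imwrite('pics/w2c.png',cv2.resize(c,None,fx=1.8,fy=1.8,interpolation=cv2.INTER_CUBIC))
"
```

```text
t 5.9 p [0.4579 0.1717 0.2182] yaw 96.49 tiltz [-0.0036 -0.0011] F [-0.2 -0.5 -0.3] open 57.8 gf 0.0
(0.438, 0.36, 0.2, 97) shift mm [189.4   1.5  18.1] then turn [-0.21  0.04 -0.51]
[0.45124641 0.24526349 0.38352516]
[[321.3, 146.9], [388.4, 147.5], [320.9, 64.1], [322.2, 225.7], [386.9, 226.5]]
bay_a []
notch_a [([0.503, 0.334, 0.016], 0.74)]
panel_a1_center []
```

View pics/w2c.png

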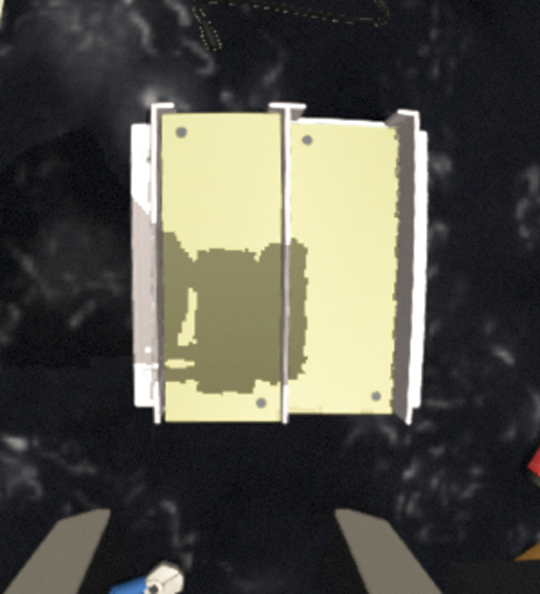

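```bash
python3 -c "
from h import *
go((.438,.36,.2,97))
p=np.array([0.4579,0.1717,0.2182]); r=R.from_quat([0.666,0.746,-0.002,-0.001])
k=eyes.calibration('wrist');H=k['hand_eye'];C=('wrist',k,p+r.apply(H[:3,3]),R.from_matrix(r.as_matrix()@H[:3,:3]))
f=lambda q,z:unproj(C,np.array(q)/1.8+[200,0],z)
A=[(162,112),(282,113),(165,422),(283,421)];B=[(290,123),(396,127),(290,414),(394,413)]
for n,Q,zs in(('a',A,(.034,.044)),('b',B,(.024,.034))):
  for z in zs:
    w=f(Q,z);print(n,z,w[:,:2].round(4).tolist(),'len',np.linalg.norm(w[0]-w[2]).round(4),np.linalg.norm(w[1]-w[3]).round(4),'wid',np.linalg.norm(w[0]-w[1]).round(4),np.linalg.norm(w[2]-w[3]).round(4),'c',w.mean(0).round(4),'yaw',np.degrees(np.arctan2(*((w[0]+w[1]-w[2]-w[3])[[1,0]]))).round(2))
w=f([(158,422),(285,422),(408,422),(287,106)],.048);print('walls',w.round(4).tolist())
"
```

```text
t 6.1 p [0.459  0.1709 0.2211] yaw 96.44 tiltz [ 0.001 -0.   ] F [-0.8 -0.4 -0.4] open 41.8 gf 0.0
(0.438, 0.36, 0.2, 97) shift mm [190.2   0.3  21.1] then turn [ 0.06  0.01 -0.56]
a 0.034 [[0.4098, 0.3215], [0.4713, 0.328], [0.429, 0.1572], [0.4921, 0.1651]] len 0.1654 0.1642 wid 0.0619 0.0636 c [0.4506 0.243  0.034 ] yaw 96.96
a 0.044 [[0.411, 0.3194], [0.4708, 0.3257], [0.4296, 0.1598], [0.4909, 0.1674]] len 0.1607 0.1595 wid 0.0601 0.0618 c [0.4506 0.2431 0.044 ] yaw 96.96
b 0.024 [[0.4768, 0.3254], [0.5341, 0.333], [0.4966, 0.1673], [0.5553, 0.175]] len 0.1594 0.1595 wid 0.0579 0.0592 c [0.5157 0.2502 0.024 ] yaw 97.38
b 0.034 [[0.4761, 0.3232], [0.5318, 0.3306], [0.4953, 0.1694], [0.5524, 0.1769]] len 0.1549 0.155 wid 0.0563 0.0576 c [0.5139 0.25   0.034 ] yaw 97.38
walls [[0.4263, 0.1604, 0.048], [0.4916, 0.168, 0.048], [0.5569, 0.1758, 0.048], [0.4726, 0.3288, 0.048]]
```

Call:
drive_tool --pt "0.0376 -0.0004 0 0 0 -0.56" --pt "0.0376 -0.0004 0 0 0 0" --pt "0.0376 0 0 0 0 0" --pt "0.0376 0 0 0 0 0" --pt "0.0376 0 0 0 0 0" --pt "0 0 0.04 0 0 0" --pt "0 0 0.04 0 0 0" --pt "0 0 0.03 0 0 0" --gripper 0

```text
time: 6.9
eef_pos: [0.4355, 0.3573, 0.1096]
eef_rot: [0.662, 0.749, 0.0, 0.0]
contact_force: [1.0, 0.2, -0.0]
opening: 0.008
grip_force: 0.0
```

```bash
cat >> h.py <<'E'
YB=97.0; ub=np.array([np.cos(np.radians(YB)),np.sin(np.radians(YB))]); vb=np.array([-ub[1],ub[0]])
A0=np.array([.4500,.2435]); B0=np.array([.5145,.2513])
def bay(c,x,z,y=0): return (*(c+ub*x+vb*y).round(5),z,YB)
E
python3 -c "
from h import *
go(bay(A0,.115,.037),bay(A0,.0115,.037),bay(A0,.0115,.1),bay(A0,-.095,.1))
im,C=cam('wrist'); 
"
```

```text
t 6.9 p [0.4355 0.3573 0.1096] yaw 97.02 tiltz [0.0009 0.0001] F [ 1.   0.2 -0. ] open 0.7 gf 0.0
(np.float64(0.43599), np.float64(0.35764), 0.037, 97.0) shift mm [ 0.3  0.5 72.6] then turn [ 0.05 -0.    0.02]
(np.float64(0.4486), np.float64(0.25491), 0.037, 97.0) shift mm [-103.5   -0.     0. ] then turn [0. 0. 0.]
(np.float64(0.4486), np.float64(0.25491), 0.1, 97.0) shift mm [  0.   0. -63.] then turn [0. 0. 0.]
(np.float64(0.46158), np.float64(0.14921), 0.1, 97.0) shift mm [-106.5    0.     0. ] then turn [0. 0. 0.]
```

Descend, push a3 out by about 76 mm, rise, and go to the open end with fingers opening.

Call:
drive_tool --pt "0 0.0005 0.03 0 0 0" --pt "0 0 0.03 0 0 0" --pt "0 0 0.0125 0 0 0" --pt "-0.01 0 0 0 0 0" --pt "-0.01 0 0 0 0 0" --pt "-0.007 0 0 0 0 0" --pt "-0.006 0 0 0 0 0"

```text
time: 7.65
eef_pos: [0.4406, 0.3247, 0.0391]
eef_rot: [0.662, 0.749, 0.001, 0.0]
contact_force: [-0.2, 2.0, 0.8]
opening: 0.006
grip_force: 0.7
```

Call:
drive_tool --pt "-0.01 0 0 0 0 0" --pt "-0.01 0 0 0 0 0" --pt "-0.01 0 0 0 0 0" --pt "-0.01 0 0 0 0 0" --pt "-0.01 0 0 0 0 0" --pt "-0.01 0 0 0 0 0" --pt "-0.007 0 0 0 0 0" --pt "-0.003 0 0 0 0 0"

```text
time: 8.45
eef_pos: [0.4484, 0.2546, 0.0376]
eef_rot: [0.662, 0.749, -0.0, 0.0]
contact_force: [-0.6, 1.2, 0.4]
opening: 0.005
grip_force: 0.4
```

```bash
python3 -c "
from h import *
go(bay(A0,.0115,.037),bay(A0,.0115,.1),bay(A0,-.095,.1))
im,C=cam('wrist','pics/w3.png'); im,C=cam('side'); cv2.imwrite('pics/s3.png',cv2.resize(im[260:380,280:430],None,fx=4,fy=4))
"
```

```text
t 8.4 p [0.4484 0.2546 0.0376] yaw 97.06 tiltz [-0.0003 -0.0007] F [-0.6  1.2  0.4] open 0.4 gf 0.4
(np.float64(0.4486), np.float64(0.25491), 0.037, 97.0) shift mm [0.3 0.3 0.6] then turn [-0.02  0.04  0.06]
(np.float64(0.4486), np.float64(0.25491), 0.1, 97.0) shift mm [  0.   0. -63.] then turn [0. 0. 0.]
(np.float64(0.46158), np.float64(0.14921), 0.1, 97.0) shift mm [-106.5    0.     0. ] then turn [0. 0. 0.]
```

View pics/s3.png

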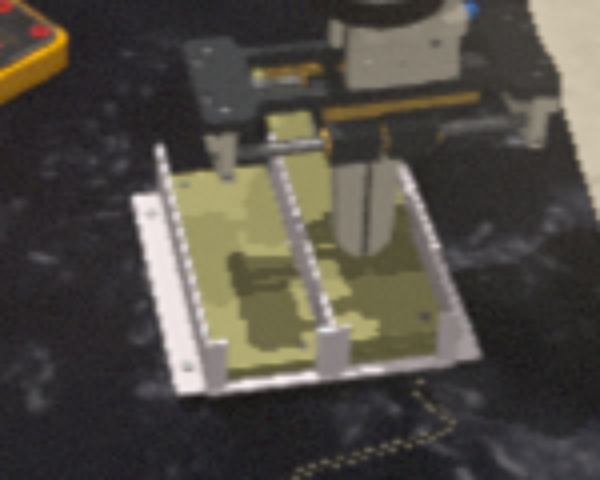

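Call:
drive_tool --pt "0 0 -0.035 0 0 0" --pt "0 0 -0.035 0 0 0" --pt "-0.03 0 0 0 0 0" --pt "-0.03 0 0 0 0 0" --pt "-0.03 0 0 0 0 0" --pt "-0.016 0 0 0 0 0" --pt "0 0 0 0 0 0" --gripper 0.093

```text
time: 9.25
eef_pos: [0.4614, 0.1481, 0.1075]
eef_rot: [0.663, 0.749, -0.001, 0.0]
contact_force: [-0.2, 0.4, -0.1]
opening: 0.563
grip_force: 0.0
```

Call:
drive_tool --pt "0 0 0.025 0 0 0" --pt "0 0 0.025 0 0 0" --pt "0 0 0.02 0 0 0" --pt "0 0 0.006 0 0 0" --pt "0 0 0 0 0 0"

```text
time: 9.75
eef_pos: [0.4609, 0.1517, 0.0311]
eef_rot: [0.661, 0.75, -0.001, -0.0]
contact_force: [-0.2, 0.6, 1.3]
opening: 0.976
grip_force: 0.0
```

Call:
drive_tool --pt "0 0 0 0 0 0" --pt "0 0 0 0 0 0" --pt "0 0 0 0 0 0" --pt "0 0 0 0 0 0" --pt "0 0 0 0 0 0" --pt "0 0 0 0 0 0" --pt "0 0 0 0 0 0" --gripper 0.05

```text
time: 10.45
eef_pos: [0.4613, 0.1502, 0.0319]
eef_rot: [0.662, 0.75, -0.0, 0.0]
contact_force: [-1.9, -1.2, 6.1]
opening: 0.645
grip_force: 30.0
```

```bash
python3 -c "
from h import *
go(bay(A0,-.095,.030))
"
```

```text
t 10.4 p [0.4613 0.1502 0.0319] yaw 97.1 tiltz [-0.0001 -0.0005] F [-1.9 -1.2  6.1] open 60.0 gf 30.0
(np.float64(0.46158), np.float64(0.14921), 0.03, 97.0) shift mm [-1.   0.2  1.9] then turn [-0.01  0.03  0.1 ]
```

Call:
drive_tool --pt "-0.015 0 -0.001 0 0 0" --pt "-0.02 0 -0.001 0 0 0" --pt "-0.02 0 0 0 0 0" --pt "-0.02 0 0 0 0 0" --pt "-0.02 0 -0.01 0 0 0" --pt "-0.01 0 -0.03 0 0 0" --pt "-0.01 0 -0.035 0 0 0" --pt "-0.01 0 -0.035 0 0 0"

```text
time: 11.25
eef_pos: [0.4764, 0.0259, 0.1446]
eef_rot: [0.662, 0.75, -0.0, -0.001]
contact_force: [1.2, -0.5, -0.7]
opening: 0.641
grip_force: 30.0
```

Call:
drive_tool --pt "-0.02 -0.002 -0.03 0 0 0" --pt "-0.03 -0.003 -0.03 0 0 0" --pt "-0.035 -0.003 -0.03 0 0 0" --pt "-0.035 -0.003 -0.02 0 0 0" --pt "-0.035 -0.003 0 0 0 0" --pt "-0.035 -0.003 0 0 0 0" --pt "-0.035 -0.003 0 0 0 0" --pt "-0.035 -0.003 0 0 0 0"

```text
time: 12.05
eef_pos: [0.4858, -0.236, 0.2536]
eef_rot: [0.662, 0.75, -0.0, -0.0]
contact_force: [0.7, 0.5, -1.5]
opening: 0.644
grip_force: 30.0
```

Call:
drive_tool --pt "-0.035 -0.003 0 0 0 0" --pt "-0.035 -0.003 0 0 0 0" --pt "-0.035 -0.003 0 0 0 0" --pt "-0.035 -0.003 0 0 0 0" --pt "-0.03 -0.003 0 0 0 0" --pt "-0.02 0 0 0 0 0" --pt "0 0 0 0 0 0"

```text
time: 12.75
eef_pos: [0.4938, -0.4282, 0.2526]
eef_rot: [0.663, 0.748, -0.0, -0.0]
contact_force: [-0.5, -0.4, -2.1]
opening: 0.642
grip_force: 30.0
```

```bash
python3 -c "
from h import *
go((.478,-.176,.1,184))
im,C=cam('wrist','pics/w4.png')
np.savez('w4.npz',cp=C[2],cr=C[3].as_quat())
print(C[2],proj(C,[[.478,-.176,.02]]))
for t in ['nest','side_stop','end_stop','hinge']: print(t,[(np.round(d['location'],4).tolist(),round(d['p'],2)) for d in eyes.tip_of(t,'wrist')[:3]])
"
```

```text
t 12.8 p [ 0.4938 -0.4282  0.2526] yaw 96.87 tiltz [-0.0009 -0.0003] F [-0.5 -0.4 -2.1] open 59.7 gf 30.0
(0.478, -0.176, 0.1, 184) shift mm [252.3  14.6 152.5] then turn [-5.000e-02 -3.000e-02 -8.713e+01]
[ 0.48623919 -0.35481787  0.41790342] [[336.18697794 -10.47495632]]
nest []
side_stop []
end_stop []
hinge []
```

View pics/w4.png

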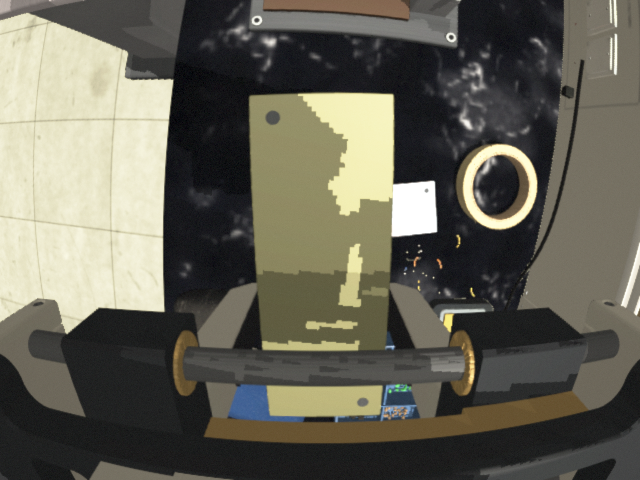

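Call:
drive_tool --pt "0.025 0 0 0 0 0" --pt "0.035 0 0 0 0 0" --pt "0.03 0 0 0 0 0" --pt "0 0 0 0 0 0"

```text
time: 13.4
eef_pos: [0.484, -0.33, 0.2546]
eef_rot: [0.659, 0.752, 0.0, -0.0]
contact_force: [-0.3, 0.1, -1.5]
opening: 0.642
grip_force: 30.0
```

```bash
python3 -c "
from h import *
d=np.load('w4.npz');k=eyes.calibration('wrist');C0=('wrist',k,d['cp'],R.from_quat(d['cr']))
w=unproj(C0,[(250,94),(393,94),(265,415),(383,412)],.265);c=w.mean(0);u=np.array([np.cos(np.radians(96.87)),np.sin(np.radians(96.87))])
print('panel',w.round(4)[:,:2].tolist(),'com offset toolx',(c[:2]-[.4938,-.4282])@u, np.linalg.norm(w[0]-w[2]))
go((.478,-.176,.1,184))
im,C=cam('wrist','pics/w5.png')
np.savez('w5.npz',cp=C[2],cr=C[3].as_quat())
print(C[2],proj(C,[[.478,-.176,.02]]))
for t in ['nest','side_stop','end_stop','hinge']: print(t,[(np.round(d['location'],4).tolist(),round(d['p'],2)) for d in eyes.tip_of(t,'wrist')[:3]])
"
```

```text
panel [[0.4536, -0.3362], [0.5116, -0.3292], [0.4716, -0.4937], [0.5339, -0.4838]] com offset toolx 0.01747952356789996 0.15846450886644975
t 13.4 p [ 0.484  -0.33    0.2546] yaw 97.49 tiltz [0.     0.0007] F [-0.3  0.1 -1.5] open 59.7 gf 30.0
(0.478, -0.176, 0.1, 184) shift mm [153.4  14.1 154.7] then turn [ 3.000e-02 -3.000e-02 -8.651e+01]
[ 0.47544337 -0.25685931  0.42000655] [[335.80729006  73.3346723 ]]
nest [([0.4816, -0.177, 0.0223], 0.87), ([0.5835, -0.1661, 0.1795], 0.49)]
side_stop [([0.4006, -0.1472, 0.018], 0.87)]
end_stop [([0.5585, -0.1662, 0.0206], 0.86)]
hinge [([0.5882, -0.1678, 0.0834], 0.63), ([0.5997, -0.1634, 0.208], 0.57), ([0.6992, -0.0668, -0.0015], 0.17)]
```

View pics/w5.png

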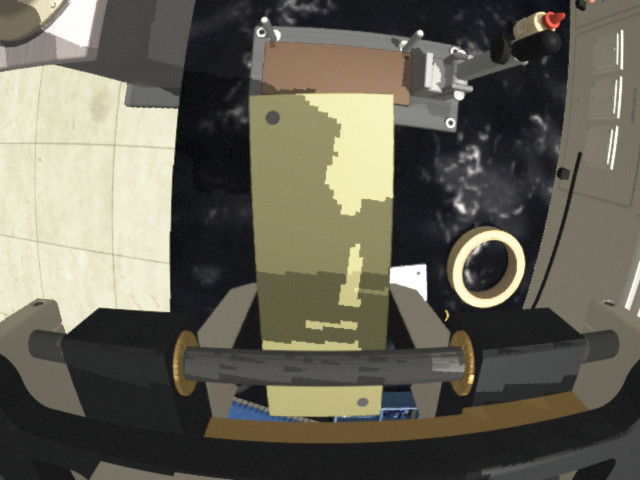

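```bash
python3 -c "
from h import *
d=np.load('w5.npz');k=eyes.calibration('wrist');C0=('wrist',k,d['cp'],R.from_quat(d['cr']))
px=[(264,41),(412,52),(253,27),(458,131)];z=[.02,.02,.012,.012];L=np.array([[-80,30],[80,30],[-96,52],[140,-52]])/1e3
W=np.array([unproj(C0,p,h)[0,:2] for p,h in zip(px,z)]); print(W.round(4).tolist())
from scipy.optimize import least_squares
def rot(t): return np.array([[np.cos(t),-np.sin(t)],[np.sin(t),np.cos(t)]])
s=least_squares(lambda q:(L@rot(q[2]).T+q[:2]-W).ravel(),[.478,-.176,.07]); print(s.x.round(4),np.degrees(s.x[2]),(s.fun.reshape(-1,2)*1e3).round(1).tolist())
# network points
N=np.array([[.0,0],[.08,0],[-.072,.034],[.112,0]]);M=np.array([[.4787,-.1763],[.5582,-.1684],[.4023,-.1461],[.592,-.167]])
s=least_squares(lambda q:(N@rot(q[2]).T+q[:2]-M).ravel(),[.478,-.176,.07]); print(s.x.round(4),np.degrees(s.x[2]),(s.fun.reshape(-1,2)*1e3).round(1).tolist())
im=cv2.imread('pics/w5.png');cv2.imwrite('pics/w5c.png',cv2.resize(im[0:150,230:480],None,fx=3,fy=3,interpolation=cv2.INTER_CUBIC))
"
```

```text
[[0.3966, -0.1477], [0.5563, -0.1371], [0.3801, -0.1295], [0.6232, -0.2143]]
[ 0.4792 -0.1729  0.0757] 4.340095006934609 [[0.6, -1.3], [0.4, 0.1], [-0.5, 1.1], [-0.5, 0.1]]
[ 0.4785 -0.1752  0.0766] 4.389067925932243 [[-0.2, 1.1], [0.1, -0.7], [1.8, -0.7], [-1.8, 0.4]]
```

View pics/w5c.png

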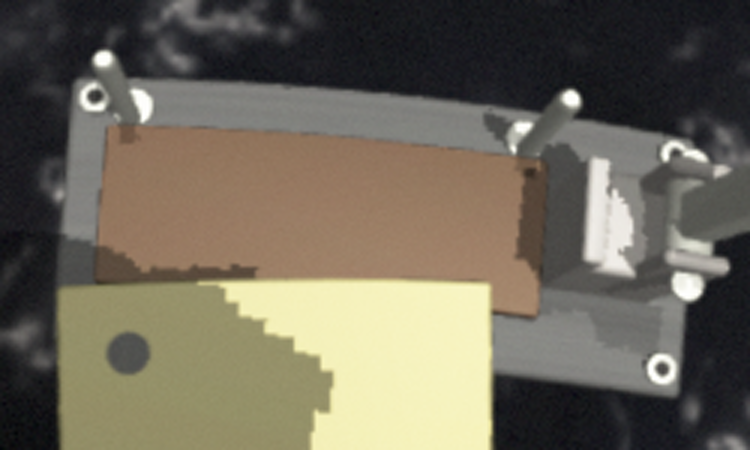

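Call:
drive_tool --pt "0 0 0 0 0 -7.9" --pt "0 0 0 0 0 -7.9" --pt "0 0 0 0 0 -7.9" --pt "0 0 0 0 0 -7.9" --pt "0 0 0 0 0 -7.9" --pt "0 0 0 0 0 -7.9" --pt "0 0 0 0 0 -7.9" --pt "0 0 0 0 0 -7.9"

```text
time: 14.45
eef_pos: [0.4836, -0.3365, 0.2534]
eef_rot: [0.169, 0.986, 0.0, -0.0]
contact_force: [-0.1, -0.6, -1.7]
opening: 0.642
grip_force: 30.0
```

Call:
drive_tool --pt "0 0 0 0 0 -7.9" --pt "0 0 0 0 0 -7.9" --pt "0 0 0 0 0 -7.9" --pt "0 0 0 0 0 0"

```text
time: 14.85
eef_pos: [0.4835, -0.3365, 0.2531]
eef_rot: [-0.035, 0.999, 0.001, -0.0]
contact_force: [0.3, 0.5, -1.6]
opening: 0.643
grip_force: 30.0
```

```bash
cat >> h.py <<'E'
YN=4.35; N0=np.array([.479,-.174]); un=np.array([np.cos(np.radians(YN)),np.sin(np.radians(YN))]); vn=np.array([-un[1],un[0]])
def nest(x,y,z): return (*(N0+un*x+vn*y).round(5),z,YN+180)
def nxy():
    p,r,s=pose(); d=p[:2]-N0; print("nest-frame TCP mm",(d@un*1e3).round(2),(d@vn*1e3).round(2),(p[2]*1e3).round(2))
def bxy(c):
    p,r,s=pose(); d=p[:2]-c; print("bay-frame TCP mm",(d@ub*1e3).round(2),(d@vb*1e3).round(2),(p[2]*1e3).round(2))
E
python3 -c "
from h import *
go(nest(.0135,-.004,.255),nest(.0135,-.004,.023))"
```

```text
t 14.8 p [ 0.4835 -0.3365  0.2531] yaw -175.98 tiltz [-0.0002  0.0012] F [ 0.3  0.5 -1.6] open 59.8 gf 30.0
(np.float64(0.49276), np.float64(-0.17696), 0.255, 184.35) shift mm [-20.4 158.5  -1.7] then turn [ 0.07 -0.01 -0.33]
(np.float64(0.49276), np.float64(-0.17696), 0.023, 184.35) shift mm [  0.   0. 232.] then turn [0. 0. 0.]
```

Call:
drive_tool --pt "-0.004 0.032 0 0 0 -0.33" --pt "-0.004 0.032 0 0 0 0" --pt "-0.004 0.032 0 0 0 0" --pt "-0.004 0.032 0 0 0 0" --pt "-0.0044 0.0305 0 0 0 0" --pt "0 0 0.03 0 0 0" --pt "0 0 0.04 0 0 0" --pt "0 0 0.04 0 0 0"

```text
time: 15.65
eef_pos: [0.4928, -0.1764, 0.1429]
eef_rot: [-0.035, 0.999, -0.0, 0.001]
contact_force: [1.1, -0.2, -2.6]
opening: 0.642
grip_force: 30.0
```

Call:
drive_tool --pt "0 0 0.04 0 0 0" --pt "0 0 0.03 0 0 0" --pt "0 0 0.025 0 0 0" --pt "0 0 0.015 0 0 0" --pt "0 0 0.009 0 0 0" --pt "0 0 0 0 0 0" --pt "0 0 0 0 0 0"

```text
time: 16.35
eef_pos: [0.4927, -0.176, 0.0252]
eef_rot: [-0.037, 0.999, -0.0, 0.0]
contact_force: [-0.1, 0.5, -1.6]
opening: 0.643
grip_force: 30.0
```

```bash
python3 -c "
from h import *
nxy();go(nest(.0135,-.004,.018))"
```

```text
nest-frame TCP mm 13.54 -3.07 25.18
t 16.4 p [ 0.4927 -0.176   0.0252] yaw -175.75 tiltz [ 0.0005 -0.0003] F [-0.1  0.5 -1.6] open 59.8 gf 30.0
(np.float64(0.49276), np.float64(-0.17696), 0.018, 184.35) shift mm [ 0.  -0.9  7.2] then turn [-0.02  0.03 -0.1 ]
```

Call:
drive_tool --pt "0 0 0.004 0 0 0" --pt "-0.001 0 0 0 0 0" --pt "-0.001 0 0 0 0 0" --pt "-0.001 0 0 0 0 0"

```text
time: 16.75
eef_pos: [0.4943, -0.176, 0.0208]
eef_rot: [-0.038, 0.999, -0.0, -0.001]
contact_force: [-4.2, -0.2, 0.7]
opening: 0.636
grip_force: 30.0
```

Call:
drive_tool --pt "-0.001 0 0 0 0 0" --pt "0 0 0 0 0 0"

```text
time: 16.95
eef_pos: [0.4943, -0.176, 0.0205]
eef_rot: [-0.038, 0.999, -0.0, -0.002]
contact_force: [-6.1, -0.1, 0.4]
opening: 0.638
grip_force: 30.0
```

Call:
drive_tool --pt "-0.001 0 0 0 0 0" --pt "0 0 0 0 0 0"

```text
time: 17.15
eef_pos: [0.4943, -0.176, 0.0204]
eef_rot: [-0.037, 0.999, -0.001, -0.003]
contact_force: [-10.2, 0.2, 3.5]
opening: 0.641
grip_force: 31.2
```

Call:
drive_tool --pt "0 0.001 0 0 0 0" --pt "0 0.001 0 0 0 0" --pt "0 0 0 0 0 0"

```text
time: 17.45
eef_pos: [0.4943, -0.1755, 0.0205]
eef_rot: [-0.037, 0.999, -0.002, -0.003]
contact_force: [-7.6, -4.2, 4.0]
opening: 0.641
grip_force: 31.9
```

```bash
python3 -c "
from h import *
nxy();go(nest(.0175,-.0,.018))"
```

```text
nest-frame TCP mm 15.15 -2.63 20.46
t 17.4 p [ 0.4943 -0.1755  0.0205] yaw -175.8 tiltz [-0.005  -0.0034] F [-7.6 -4.2  4. ] open 59.6 gf 31.9
(np.float64(0.49645), np.float64(-0.17267), 0.018, 184.35) shift mm [-2.4  2.6  2.4] then turn [-0.17 -0.3  -0.15]
```

Call:
drive_tool --pt "0.0015 -0.001 0 0 0 0" --pt "0 0 0.001 0 0 0" --pt "0 0 0.001 0 0 0" --pt "0 0 0 0 0 0"

```text
time: 17.85
eef_pos: [0.4943, -0.1756, 0.0201]
eef_rot: [-0.037, 0.999, -0.002, -0.001]
contact_force: [-11.1, -4.6, 26.6]
opening: 0.643
grip_force: 43.9
```

Call:
drive_tool --pt "0 0 0.001 0 0 0" --pt "0 0 0 0 0 0"

```text
time: 18.05
eef_pos: [0.4944, -0.1756, 0.02]
eef_rot: [-0.037, 0.999, -0.002, -0.001]
contact_force: [-13.8, -4.6, 40.7]
opening: 0.639
grip_force: 50.6
```

```bash
python3 -c "
from h import *
nxy();go(nest(.0175,-.0,.018))"
```

```text
nest-frame TCP mm 15.22 -2.79 20.03
t 18.1 p [ 0.4944 -0.1756  0.02  ] yaw -175.73 tiltz [-0.001  -0.0042] F [-13.8  -4.6  40.7] open 59.5 gf 50.6
(np.float64(0.49645), np.float64(-0.17267), 0.018, 184.35) shift mm [-2.3  2.8  2. ] then turn [-0.23 -0.08 -0.08]
```

Call:
drive_tool --pt "0 0 -0.0025 0 0 0" --pt "0 0 0 0 0 0"

```text
time: 18.25
eef_pos: [0.4943, -0.1756, 0.0205]
eef_rot: [-0.037, 0.999, -0.001, -0.001]
contact_force: [-5.5, -1.4, 0.0]
opening: 0.644
grip_force: 30.0
```

Call:
drive_tool --pt "0 0 0 0 0 0" --pt "0 0 0 0 0 0" --pt "0 0 0 0 0 0" --gripper 0.07

```text
time: 18.55
eef_pos: [0.4966, -0.1743, 0.0204]
eef_rot: [-0.038, 0.999, 0.0, 0.001]
contact_force: [-0.8, 0.5, -0.1]
opening: 0.75
grip_force: 0.0
```

Call:
drive_tool --pt "0 0 -0.01 0 0 0" --pt "0 0 -0.03 0 0 0" --pt "0 0 -0.04 0 0 0" --pt "0 0 -0.04 0 0 0" --pt "0 0 -0.04 0 0 0" --pt "0 0 -0.04 0 0 0" --pt "0 0 -0.03 0 0 0"

```text
time: 19.25
eef_pos: [0.4961, -0.1739, 0.2533]
eef_rot: [-0.038, 0.999, -0.0, 0.001]
contact_force: [-0.4, -0.6, 0.3]
opening: 0.754
grip_force: 0.0
```

```bash
python3 -c "
from h import *
nxy();go((.484,-.09,.25,184.35),(.43,-.09,.25,97),bay(A0,.115,.2))
im,C=cam('wrist','pics/w6.png'); np.savez('w6.npz',cp=C[2],cr=C[3].as_quat())
print(proj(C,[nest(0,0,.02)[:3]]))
"
```

```text
nest-frame TCP mm 17.03 -1.16 253.35
t 19.2 p [ 0.4961 -0.1739  0.2533] yaw -175.6 tiltz [ 0.0019 -0.0001] F [-0.4 -0.6  0.3] open 70.1 gf 0.0
(0.484, -0.09, 0.25, 184.35) shift mm [ 5.6 84.5  3.3] then turn [-0.01  0.11  0.05]
(0.43, -0.09, 0.25, 97) shift mm [53.8  4.1  0. ] then turn [ 0.    0.   87.35]
(np.float64(0.43599), np.float64(0.35764), 0.2, 97.0) shift mm [443.6  60.5  50. ] then turn [0. 0. 0.]
[[323.91593843 197.07369244]]
```

View pics/w6.png

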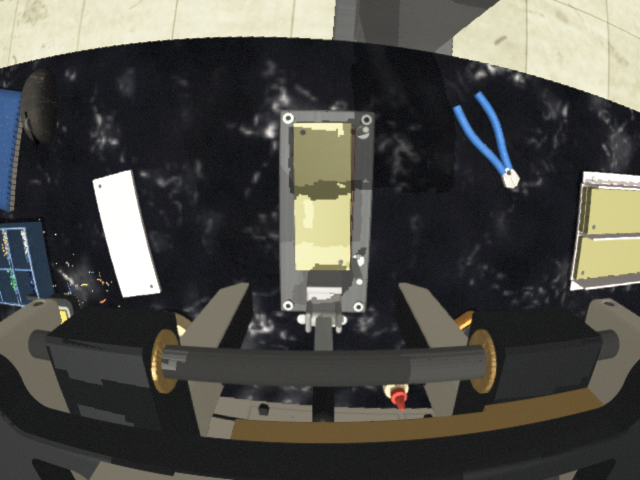

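```bash
python3 -c "
from h import *
im=cv2.imread('pics/w6.png');cv2.imwrite('pics/w6c.png',cv2.resize(im[105:320,270:385],None,fx=2.8,fy=2.8,interpolation=cv2.INTER_CUBIC))"
```

```text
(no output)
```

View pics/w6c.png

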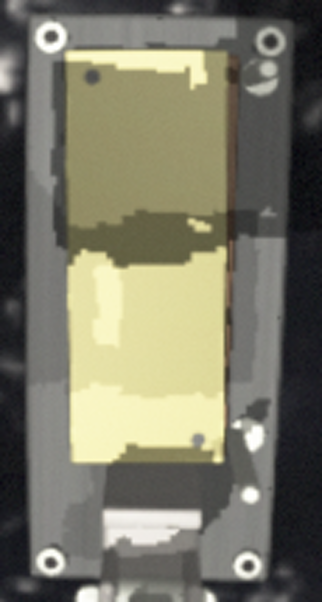

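```bash
python3 -c "
from h import *
d=np.load('w6.npz');k=eyes.calibration('wrist');C=('wrist',k,d['cp'],R.from_quat(d['cr']))
f=lambda q,z:np.array([[(w[:2]-N0)@un,(w[:2]-N0)@vn] for w in unproj(C,np.array(q)/2.8+[270,105],z)])*1e3
P=f([(66,52),(228,53),(223,462),(71,462)],.03);print('panel',P.round(1).tolist(),P.mean(0).round(1))
B=f([(27,17),(294,22),(32,575),(270,578)],.012);print('base',B.round(1).tolist())
print('board edge',f([(238,55),(230,430)],.02).round(1).tolist())
print('ring screws',f([(51,37),(270,41),(50,562),(248,565)],.014).round(1).tolist())
"
```

```text
panel [[-78.8, -31.5], [-78.5, 28.1], [79.6, 28.7], [79.7, -31.4]] [ 0.5 -1.5]
base [[-94.0, -48.1], [-92.5, 55.0], [138.0, -51.0], [139.2, 52.0]]
board edge [[-78.4, 32.7], [69.4, 32.0]]
ring screws [[-85.7, -38.6], [-84.6, 45.5], [130.7, -42.7], [131.9, 41.9]]
```

Call:
drive_tool --pt "0 0 0 0 0 7.94" --pt "0 0 0 0 0 7.94" --pt "0 0 0 0 0 7.94" --pt "0 0 0 0 0 7.94" --pt "0 0 0 0 0 7.94" --pt "0 0 0 0 0 7.94" --pt "0 0 0 0 0 7.94" --pt "0 0 0 0 0 7.94" --gripper 0

```text
time: 20.1
eef_pos: [0.4957, -0.174, 0.2507]
eef_rot: [0.496, 0.868, 0.0, 0.0]
contact_force: [-0.6, 0.3, -0.1]
opening: 0.118
grip_force: 0.0
```

Call:
drive_tool --pt "0 0 0 0 0 7.94" --pt "0 0 0 0 0 7.94" --pt "0 0 0 0 0 7.94" --pt "0.035 0 0 0 0 0" --pt "0.035 0 0 0 0 0" --pt "0.035 0 0 0 0 0" --pt "0.035 0 0 0 0 0" --pt "0.035 0 0 0 0 0"

```text
time: 20.9
eef_pos: [0.4739, 0.0009, 0.2507]
eef_rot: [0.662, 0.749, 0.0, 0.0]
contact_force: [-0.8, -0.1, -0.0]
opening: 0.0
grip_force: 0.0
```

Call:
drive_tool --pt "0.036 0 0 0 0 0" --pt "0.036 0 0 0 0 0" --pt "0.036 0 0 0 0 0" --pt "0.036 0 0 0 0 0" --pt "0.036 0 0 0 0 0" --pt "0.036 0 0 0 0 0" --pt "0.036 0 0 0 0 0" --pt "0.036 0 0 0 0 0"

```text
time: 21.7
eef_pos: [0.4385, 0.2867, 0.2506]
eef_rot: [0.662, 0.749, 0.0, -0.0]
contact_force: [1.2, -0.3, 0.8]
opening: 0.003
grip_force: 0.0
```

```bash
sed -i 's/N0=np.array(\[.479,-.174\])/N0=np.array([.4785,-.1728])/' h.py; python3 -c "
from h import *
bxy(A0);go(bay(A0,.115,.0275),bay(A0,.011,.0275))"
```

```text
bay-frame TCP mm 44.3 6.15 250.64
t 21.7 p [0.4385 0.2867 0.2506] yaw 97.05 tiltz [-0.      0.0005] F [ 1.2 -0.3  0.8] open 0.2 gf 0.0
(np.float64(0.43599), np.float64(0.35764), 0.0275, 97.0) shift mm [ 70.6   6.2 223.2] then turn [ 0.   -0.03  0.05]
(np.float64(0.44866), np.float64(0.25442), 0.0275, 97.0) shift mm [-104.   -0.    0.] then turn [0. 0. 0.]
```

Call:
drive_tool --pt "0.035 0.003 0 0 0 0" --pt "0.0356 0.0032 0 0 0 0" --pt "0 0 0.04 0 0 0" --pt "0 0 0.045 0 0 0" --pt "0 0 0.045 0 0 0" --pt "0 0 0.045 0 0 0" --pt "0 0 0.035 0 0 0" --pt "0 0 0.0137 0 0 0"

```text
time: 22.5
eef_pos: [0.4353, 0.3551, 0.0239]
eef_rot: [0.662, 0.749, -0.002, -0.001]
contact_force: [-0.7, -0.9, 0.3]
opening: 0.002
grip_force: 0.0
```

Call:
drive_tool --pt "-0.01 0 0 0 0 0" --pt "-0.01 0 0 0 0 0" --pt "-0.008 0 0 0 0 0" --pt "-0.006 0 0 0 0 0" --pt "-0.01 0 0 0 0 0" --pt "-0.01 0 0 0 0 0" --pt "-0.01 0 0 0 0 0" --pt "-0.01 0 0 0 0 0"

```text
time: 23.3
eef_pos: [0.446, 0.2814, 0.0266]
eef_rot: [0.663, 0.749, 0.0, 0.0]
contact_force: [-0.7, 2.1, 1.4]
opening: 0.008
grip_force: 0.7
```

Call:
drive_tool --pt "-0.01 0 0 0 0 0" --pt "-0.01 0 0 0 0 0" --pt "-0.006 0 0 0 0 0" --pt "-0.004 0 0 0 0 0"

```text
time: 23.7
eef_pos: [0.4495, 0.2516, 0.0264]
eef_rot: [0.663, 0.749, -0.0, 0.0]
contact_force: [-0.8, 0.6, -0.1]
opening: 0.009
grip_force: 0.5
```

```bash
python3 -c "
from h import *
bxy(A0);go(bay(A0,.011,.0275))"
```

```text
bay-frame TCP mm 8.15 -0.52 26.4
t 23.7 p [0.4495 0.2516 0.0264] yaw 96.97 tiltz [-0.0003 -0.0005] F [-0.8  0.6 -0.1] open 0.8 gf 0.5
(np.float64(0.44866), np.float64(0.25442), 0.0275, 97.0) shift mm [ 2.9 -0.5 -1.1] then turn [-0.02  0.02 -0.03]
```

Call:
drive_tool --pt "0.002 0 0 0 0 0" --pt "0 0 -0.035 0 0 0" --pt "0 0 -0.045 0 0 0" --pt "-0.03 0 0 0 0 0" --pt "-0.035 0 0 0 0 0" --pt "-0.03 0 0 0 0 0" --pt "-0.01 0 0 0 0 0" --pt "0 0 0 0 0 0" --gripper 0.093

```text
time: 24.5
eef_pos: [0.4621, 0.1492, 0.1064]
eef_rot: [0.663, 0.748, -0.0, 0.0]
contact_force: [-0.1, -0.0, 0.9]
opening: 0.645
grip_force: 0.0
```

```bash
python3 -c "
from h import *
bxy(A0);go(bay(A0,-.095,.020))
im,C=cam('wrist','pics/w7.png')
hsv=cv2.cvtColor(im,cv2.COLOR_BGR2HSV);m=cv2.inRange(hsv,(22,50,60),(38,255,255));m=cv2.morphologyEx(m,cv2.MORPH_OPEN,np.ones((5,5)))
for xb,z in((-.159,.034),(-.159,.01),(-.155,.034)):print(xb,z,proj(C,[bay(A0,xb,z,y)[:3] for y in(-.03,0,.03)]).round(0).tolist())
for c in range(200,460,20):
  r=np.where(m[:,c])[0]; print(c,(r.min(),r.max()) if len(r) else None,end='; ')
"
```

```text
bay-frame TCP mm -95.08 -0.56 106.42
t 24.5 p [0.4621 0.1492 0.1064] yaw 96.87 tiltz [-0.0004 -0.0006] F [-0.1 -0.   0.9] open 60.0 gf 0.0
(np.float64(0.46158), np.float64(0.14921), 0.02, 97.0) shift mm [ 0.1 -0.5 86.4] then turn [-0.03  0.03 -0.13]
-0.159 0.034 [[362.0, 341.0], [321.0, 341.0], [280.0, 341.0]]
-0.159 0.01 [[359.0, 326.0], [321.0, 326.0], [283.0, 326.0]]
-0.155 0.034 [[362.0, 336.0], [321.0, 336.0], [280.0, 336.0]]
200 None; 220 None; 240 None; 260 None; 280 (np.int64(5), np.int64(308)); 300 (np.int64(6), np.int64(327)); 320 (np.int64(6), np.int64(327)); 340 (np.int64(6), np.int64(327)); 360 (np.int64(5), np.int64(308)); 380 (np.int64(6), np.int64(233)); 400 (np.int64(7), np.int64(233)); 420 (np.int64(9), np.int64(234)); 440 (np.int64(12), np.int64(234));
```

View pics/w7.png

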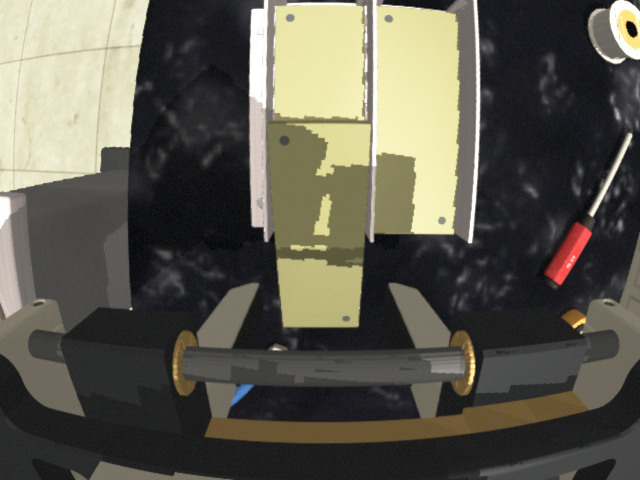

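Call:
drive_tool --pt "-0.03 0 0 0 0 0" --pt "-0.035 0 0 0 0 0" --pt "-0.03 0 0 0 0 0" --pt "0 0 0 0 0 0" --pt "0 0 0.035 0 0 0" --pt "0 0 0.035 0 0 0" --pt "0 0 0.025 0 0 0" --pt "0 0 0.005 0 0 0" --gripper 0

```text
time: 25.35
eef_pos: [0.4728, 0.0587, 0.0044]
eef_rot: [0.661, 0.75, -0.001, -0.001]
contact_force: [-0.3, -0.0, -0.2]
opening: 0.101
grip_force: 0.0
```

Call:
drive_tool --pt "0.008 0 0 0 0 0" --pt "0.006 0 0 0 0 0" --pt "0.005 0 0 0 0 0" --pt "0.005 0 0 0 0 0" --pt "0.004 0 0 0 0 0" --pt "0.004 0 0 0 0 0" --pt "0 0 0 0 0 0"

```text
time: 26.05
eef_pos: [0.4699, 0.0881, 0.0067]
eef_rot: [0.663, 0.749, 0.0, 0.0]
contact_force: [-0.1, -1.4, 0.8]
opening: 0.005
grip_force: 0.5
```

```bash
cat >> h.py <<'E'
def yel(C,im):
    m=cv2.inRange(cv2.cvtColor(im,cv2.COLOR_BGR2HSV),(22,50,60),(38,255,255)); return cv2.morphologyEx(m,cv2.MORPH_OPEN,np.ones((5,5)))
E
python3 -c "
from h import *
bxy(A0);go(bay(A0,-.16,.006))
im,C=cam('wrist','pics/w8.png');m=yel(C,im)
for r in range(5,330,12):
  c=np.where(m[r])[0]; print(r,(c.min(),c.max(),len(c)) if len(c) else None,end='; ')
for x,z in((.008,.034),(-.08,.034),(-.152,.034)): print(x,z,proj(C,[bay(A0,x,z,y)[:3] for y in(.03,-.03)]).round(0).tolist())
"
```

```text
bay-frame TCP mm -156.64 -0.77 6.75
t 26.1 p [0.4699 0.0881 0.0067] yaw 97.02 tiltz [0.0004 0.0001] F [-0.1 -1.4  0.8] open 0.5 gf 0.5
(np.float64(0.4695), np.float64(0.08469), 0.006, 97.0) shift mm [-3.4 -0.8  0.7] then turn [ 0.03 -0.    0.02]
5 (np.int64(224), np.int64(530), 296); 17 (np.int64(224), np.int64(531), 296); 29 (np.int64(225), np.int64(532), 295); 41 (np.int64(226), np.int64(532), 293); 53 (np.int64(227), np.int64(533), 292); 65 (np.int64(227), np.int64(534), 292); 77 (np.int64(228), np.int64(534), 290); 89 (np.int64(229), np.int64(534), 289); 101 (np.int64(230), np.int64(534), 287); 113 (np.int64(232), np.int64(534), 283); 125 (np.int64(233), np.int64(534), 266); 137 (np.int64(234), np.int64(533), 272); 149 (np.int64(235), np.int64(533), 194); 161 (np.int64(237), np.int64(393), 157); 173 (np.int64(238), np.int64(392), 155); 185 (np.int64(240), np.int64(391), 152); 197 (np.int64(241), np.int64(389), 149); 209 (np.int64(243), np.int64(388), 146); 221 (np.int64(244), np.int64(386), 143); 233 (np.int64(246), np.int64(385), 140); 245 (np.int64(248), np.int64(384), 137); 257 (np.int64(249), np.int64(383), 135); 269 (np.int64(251), np.int64(381), 119); 281 (np.int64(254), np.int64(380), 127); 293 None; 305 None; 317 None; 329 None; 0.008 0.034 [[244.0, -66.0], [395.0, -67.0]]
-0.08 0.034 [[238.0, 140.0], [399.0, 140.0]]
-0.152 0.034 [[247.0, 317.0], [391.0, 318.0]]
```

Call:
drive_tool --pt "0.004 0 0 0 0 0" --pt "0.004 0 0 0 0 0" --pt "0 0 0 0 0 0" --pt "-0.02 0 0 0 0 0" --pt "-0.02 0 0 0 0 0" --pt "0 0 0 0 0 0"

```text
time: 26.7
eef_pos: [0.4736, 0.054, 0.0063]
eef_rot: [0.664, 0.748, -0.001, 0.0]
contact_force: [-0.0, 0.4, -0.3]
opening: 0.006
grip_force: 0.0
```

```bash
python3 -c "
from h import *
bxy(A0);go(bay(A0,-.16,.006))
im,C=cam('wrist','pics/w9.png');m=yel(C,im)
for r in range(5,330,12):
  c=np.where(m[r])[0]; print(r,(c.min(),c.max(),len(c)) if len(c) else None,end='; ')
for x,z in((.008,.034),(-.08,.034),(-.141,.034),(-.141,.01)): print(x,z,proj(C,[bay(A0,x,z,y)[:3] for y in(.03,-.03)]).round(0).tolist())
"
```

```text
bay-frame TCP mm -190.99 -0.28 6.3
t 26.7 p [0.4736 0.054  0.0063] yaw 96.85 tiltz [-0.0006 -0.0009] F [-0.   0.4 -0.3] open 0.5 gf 0.0
(np.float64(0.4695), np.float64(0.08469), 0.006, 97.0) shift mm [31.  -0.4  0.3] then turn [-0.04  0.05 -0.15]
5 (np.int64(236), np.int64(530), 274); 17 (np.int64(235), np.int64(531), 275); 29 (np.int64(235), np.int64(532), 277); 41 (np.int64(235), np.int64(533), 277); 53 (np.int64(234), np.int64(534), 278); 65 (np.int64(234), np.int64(534), 271); 77 (np.int64(234), np.int64(531), 176); 89 (np.int64(234), np.int64(395), 162); 101 (np.int64(234), np.int64(395), 162); 113 (np.int64(234), np.int64(395), 162); 125 (np.int64(234), np.int64(383), 150); 137 (np.int64(235), np.int64(373), 139); 149 (np.int64(235), np.int64(366), 132); 161 (np.int64(235), np.int64(362), 128); 173 (np.int64(236), np.int64(363), 128); 185 (np.int64(236), np.int64(361), 126); 197 (np.int64(237), np.int64(354), 118); 209 None; 221 None; 233 None; 245 None; 257 None; 269 None; 281 None; 293 None; 305 None; 317 None; 329 None; 0.008 0.034 [[249.0, -124.0], [390.0, -125.0]]
-0.08 0.034 [[238.0, 51.0], [400.0, 51.0]]
-0.141 0.034 [[241.0, 210.0], [398.0, 210.0]]
-0.141 0.01 [[252.0, 201.0], [388.0, 201.0]]
```

Call:
drive_tool --pt "0 0 -0.03 0 0 0" --pt "0 0 -0.035 0 0 0" --pt "0.03 0 0 0 0 0" --pt "0.035 0 0 0 0 0" --pt "0.031 0 0 0 0 0" --pt "0 0 0 0 0 0" --pt "0 0 0 0 0 0" --gripper 0.093

```text
time: 27.45
eef_pos: [0.4614, 0.153, 0.0715]
eef_rot: [0.661, 0.75, 0.0, -0.0]
contact_force: [0.4, -0.3, -1.0]
opening: 0.563
grip_force: 0.0
```

Call:
drive_tool --pt "0 0 0.025 0 0 0" --pt "0 0 0.02 0 0 0" --pt "0 0 0.006 0 0 0" --pt "0 0 0 0 0 0"

```text
time: 27.85
eef_pos: [0.4614, 0.151, 0.0199]
eef_rot: [0.663, 0.749, -0.001, -0.0]
contact_force: [-0.3, 0.4, -0.6]
opening: 0.904
grip_force: 0.0
```

Call:
drive_tool --pt "0 0 0 0 0 0" --pt "0 0 0 0 0 0" --pt "0 0 0 0 0 0" --pt "0 0 0 0 0 0" --pt "0 0 0 0 0 0" --pt "0 0 0 0 0 0" --pt "0 0 0 0 0 0" --gripper 0.05

```text
time: 28.55
eef_pos: [0.4615, 0.1508, 0.0207]
eef_rot: [0.663, 0.749, -0.0, 0.0]
contact_force: [-3.6, -2.4, 6.1]
opening: 0.64
grip_force: 29.9
```

```bash
python3 -c "
from h import *
bxy(A0);go(bay(A0,-.185,.020))
"
```

```text
bay-frame TCP mm -93.38 -0.14 20.65
t 28.6 p [0.4615 0.1508 0.0207] yaw 97.0 tiltz [-0.0004 -0.0009] F [-3.6 -2.4  6.1] open 59.5 gf 29.9
(np.float64(0.47255), np.float64(0.05988), 0.02, 97.0) shift mm [-91.6  -0.1   0.7] then turn [-0.03  0.05 -0.  ]
```

Call:
drive_tool --pt "-0.015 0 -0.001 0 0 0" --pt "-0.02 0 -0.001 0 0 0" --pt "-0.02 0 0 0 0 0" --pt "-0.02 0 0 0 0 0" --pt "-0.02 0 -0.002 0 0 0" --pt "-0.012 0 -0.02 0 0 0" --pt "-0.01 0 -0.035 0 0 0" --pt "-0.01 0 -0.035 0 0 0"

```text
time: 29.35
eef_pos: [0.4773, 0.025, 0.1151]
eef_rot: [0.663, 0.749, -0.0, -0.001]
contact_force: [0.8, 0.0, -2.0]
opening: 0.646
grip_force: 29.9
```

Call:
drive_tool --pt "-0.02 0.001 -0.035 0 0 0" --pt "-0.03 0.001 -0.035 0 0 0" --pt "-0.035 0.001 -0.035 0 0 0" --pt "-0.035 0.001 -0.03 0 0 0" --pt "-0.035 0.001 0 0 0 0" --pt "-0.03 0.001 0 0 0 0" --pt "-0.015 0 0 0 0 0" --pt "0 0 0 0 0 -7.9"

```text
time: 30.15
eef_pos: [0.5078, -0.1747, 0.2491]
eef_rot: [0.61, 0.792, -0.0, 0.0]
contact_force: [-0.1, 0.3, -1.5]
opening: 0.645
grip_force: 29.9
```

Call:
drive_tool --pt "0 0 0 0 0 -7.9" --pt "0 0 0 0 0 -7.9" --pt "0 0 0 0 0 -7.9" --pt "0 0 0 0 0 -7.9" --pt "0 0 0 0 0 -7.9" --pt "0 0 0 0 0 -7.9" --pt "0 0 0 0 0 -7.9" --pt "0 0 0 0 0 -7.9"

```text
time: 30.95
eef_pos: [0.5078, -0.1716, 0.2493]
eef_rot: [0.1, 0.995, 0.0, -0.0]
contact_force: [0.2, -0.2, -1.3]
opening: 0.641
grip_force: 29.9
```

Call:
drive_tool --pt "0 0 0 0 0 -7.9" --pt "0 0 0 0 0 -7.9" --pt "0 0 0 0 0 0"

```text
time: 31.25
eef_pos: [0.5078, -0.1718, 0.249]
eef_rot: [-0.036, 0.999, 0.001, -0.0]
contact_force: [0.3, -0.2, -1.7]
opening: 0.641
grip_force: 29.9
```

```bash
python3 -c "
from h import *
nxy();go(nest(.0275,-.003,.25),nest(.0275,-.003,.034))
im,C=cam('wrist','pics/w10.png');m=yel(C,im)
m[330:]=0
c=max(cv2.findContours(m,0,2)[0],key=cv2.contourArea); print(cv2.boundingRect(c))
for off in(.0324,):
  for z in (.004,): print([proj(C,[np.array(C[2])*0+pose()[0]+pose()[1].apply([off+s*.08,t*.03,-.014])]).round(0).tolist() for s in(1,) for t in(1,-1)])
"
```

```text
nest-frame TCP mm 29.25 -1.22 249.02
t 31.2 p [ 0.5078 -0.1718  0.249 ] yaw -175.93 tiltz [-0.0004  0.0014] F [ 0.3 -0.2 -1.7] open 59.6 gf 29.9
(np.float64(0.50615), np.float64(-0.17371), 0.25, 184.35) shift mm [ 1.7 -1.8 -1. ] then turn [ 0.08 -0.02 -0.28]
(np.float64(0.50615), np.float64(-0.17371), 0.034, 184.35) shift mm [  0.   0. 216.] then turn [0. 0. 0.]
(243, 79, 148, 251)
[[[397.0, 53.0]], [[250.0, 52.0]]]
```

Call:
drive_tool --pt "0.0113 -0.0018 0 0 0 -0.28" --pt "0 0 0.035 0 0 0" --pt "0 0 0.04 0 0 0" --pt "0 0 0.04 0 0 0" --pt "0 0 0.04 0 0 0" --pt "0 0 0.03 0 0 0" --pt "0 0 0.02 0 0 0" --pt "0 0 0.012 0 0 0"

```text
time: 32.1
eef_pos: [0.4953, -0.175, 0.0311]
eef_rot: [-0.035, 0.999, 0.0, -0.001]
contact_force: [0.5, 0.3, -1.5]
opening: 0.646
grip_force: 29.9
```

Call:
drive_tool --pt "-0.001 0 0 0 0 0" --pt "-0.001 0 0 0 0 0" --pt "-0.001 0 0 0 0 0" --pt "0 0 0 0 0 0"

```text
time: 32.5
eef_pos: [0.4991, -0.175, 0.0331]
eef_rot: [-0.036, 0.999, -0.0, -0.0]
contact_force: [-2.8, -0.6, -2.1]
opening: 0.637
grip_force: 29.9
```

Call:
drive_tool --pt "0 0.001 0 0 0 0" --pt "0 0.001 0 0 0 0" --pt "0 0 0 0 0 0"

```text
time: 32.8
eef_pos: [0.4991, -0.174, 0.0326]
eef_rot: [-0.036, 0.999, -0.001, -0.0]
contact_force: [-3.4, -3.8, -0.8]
opening: 0.643
grip_force: 29.8
```

```bash
python3 -c "
from h import *
nxy();go(nest(.0229,-.0,.028))
"
```

```text
nest-frame TCP mm 20.4 -2.8 32.61
t 32.8 p [ 0.4991 -0.174   0.0326] yaw -175.9 tiltz [-0.0007 -0.0019] F [-3.4 -3.8 -0.8] open 59.8 gf 29.8
(np.float64(0.50133), np.float64(-0.17106), 0.028, 184.35) shift mm [-2.5  2.8  4.6] then turn [-0.11 -0.05 -0.25]
```

Call:
drive_tool --pt "0.001 0.001 0 0 0 0" --pt "0 0.001 0 0 0 0" --pt "0 0 0 0 0 0"

```text
time: 33.1
eef_pos: [0.4989, -0.1737, 0.0327]
eef_rot: [-0.035, 0.999, -0.002, 0.0]
contact_force: [0.3, -9.7, -1.1]
opening: 0.639
grip_force: 29.7
```

Call:
drive_tool --pt "0 0.001 0 0 0 0" --pt "0 0.001 0 0 0 0" --pt "0 0 0 0 0 0"

```text
time: 33.4
eef_pos: [0.4983, -0.1732, 0.0326]
eef_rot: [-0.034, 0.999, -0.003, -0.0]
contact_force: [0.1, -13.1, -0.4]
opening: 0.64
grip_force: 29.7
```

```bash
python3 -c "
from h import *
nxy();go(nest(.0229,-.0,.028))
im,C=cam('wrist','pics/w11.png')
"
```

```text
nest-frame TCP mm 19.75 -1.87 32.58
t 33.4 p [ 0.4983 -0.1732  0.0326] yaw -176.09 tiltz [-0.0007 -0.0062] F [  0.1 -13.1  -0.4] open 59.5 gf 29.7
(np.float64(0.50133), np.float64(-0.17106), 0.028, 184.35) shift mm [-3.1  1.9  4.6] then turn [-0.35 -0.06 -0.44]
```

Call:
drive_tool --pt "0 -0.002 0 0 0 0" --pt "0 0 0.0015 0 0 0" --pt "0 0 0.0015 0 0 0" --pt "0 0 0 0 0 0"

```text
time: 33.85
eef_pos: [0.4989, -0.173, 0.0302]
eef_rot: [-0.035, 0.999, -0.002, 0.0]
contact_force: [-2.1, -6.6, 4.0]
opening: 0.644
grip_force: 32.5
```

```bash
sed -i 's/N0=np.array(\[.4785,-.1728\])/N0=np.array([.4767,-.1752])/' h.py; python3 -c "
from h import *
nxy();go(nest(.0229,-.0,.028))
"
```

```text
nest-frame TCP mm 22.31 0.55 30.16
t 33.9 p [ 0.4989 -0.173   0.0302] yaw -175.94 tiltz [ 0.0007 -0.0036] F [-2.1 -6.6  4. ] open 59.9 gf 32.5
(np.float64(0.49953), np.float64(-0.17346), 0.028, 184.35) shift mm [-0.6 -0.5  2.2] then turn [-0.21  0.03 -0.29]
```

Call:
drive_tool --pt "0 -0.0005 0.001 0 0 0" --pt "0 0 0 0 0 0"

```text
time: 34.05
eef_pos: [0.4989, -0.1731, 0.0298]
eef_rot: [-0.036, 0.999, -0.002, 0.0]
contact_force: [-4.3, -4.2, 15.4]
opening: 0.645
grip_force: 37.6
```

Call:
drive_tool --pt "0 0 0 0 0 0" --pt "0 0 0 0 0 0" --pt "0 0 0 0 0 0" --gripper 0.07

```text
time: 34.35
eef_pos: [0.4992, -0.1695, 0.0298]
eef_rot: [-0.037, 0.999, 0.001, 0.001]
contact_force: [-4.5, 5.6, 11.8]
opening: 0.745
grip_force: 5.8
```

Call:
drive_tool --pt "0 0 -0.01 0 0 0" --pt "0 0 -0.03 0 0 0" --pt "0 0 -0.04 0 0 0" --pt "0 0 -0.04 0 0 0" --pt "0 0 -0.04 0 0 0" --pt "0 0 -0.04 0 0 0" --pt "0 0 -0.02 0 0 0" --pt "0 0 0 0 0 7.94"

```text
time: 35.15
eef_pos: [0.5003, -0.1712, 0.2521]
eef_rot: [0.033, 0.999, -0.0, 0.003]
contact_force: [-0.3, 0.3, -0.4]
opening: 0.75
grip_force: 0.0
```

Call:
drive_tool --pt "0 0 0 0 0 7.94" --pt "0 0 0 0 0 7.94" --pt "0 0 0 0 0 7.94" --pt "0 0 0 0 0 7.94" --pt "0 0 0 0 0 7.94" --pt "0 0 0 0 0 7.94" --pt "0 0 0 0 0 7.94" --pt "0 0 0 0 0 7.94" --gripper 0

```text
time: 35.95
eef_pos: [0.499, -0.1711, 0.2494]
eef_rot: [0.556, 0.831, 0.0, 0.001]
contact_force: [-0.5, 0.1, -0.4]
opening: 0.113
grip_force: 0.0
```

Call:
drive_tool --pt "0 0 0 0 0 7.94" --pt "0 0 0 0 0 7.94" --pt "0.035 0 0 0 0 0" --pt "0.036 0 0 0 0 0" --pt "0.036 0 0 0 0 0" --pt "0.036 0 0 0 0 0" --pt "0.036 0 0 0 0 0" --pt "0.036 0 0 0 0 0"

```text
time: 36.75
eef_pos: [0.4729, 0.0439, 0.2494]
eef_rot: [0.663, 0.748, 0.001, 0.001]
contact_force: [1.0, -1.2, 0.4]
opening: 0.007
grip_force: 0.0
```

Call:
drive_tool --pt "0.036 0 0 0 0 0" --pt "0.036 0 0 0 0 0" --pt "0.036 0 0 0 0 0" --pt "0.036 0 0 0 0 0" --pt "0.036 0 0 0 0 0" --pt "0.036 0 0 0 0 0" --pt "0.036 0 0 0 0 0" --pt "0.036 0 0 0 0 0"

```text
time: 37.55
eef_pos: [0.4381, 0.3301, 0.2494]
eef_rot: [0.663, 0.748, 0.001, -0.0]
contact_force: [1.4, -0.1, -0.5]
opening: 0.003
grip_force: 0.0
```

```bash
python3 -c "
from h import *
bxy(A0);go(bay(A0,.115,.0172),bay(A0,.015,.0172))"
```

```text
bay-frame TCP mm 87.4 1.22 249.38
t 37.5 p [0.4381 0.3301 0.2494] yaw 96.89 tiltz [0.0011 0.0014] F [ 1.4 -0.1 -0.5] open 0.3 gf 0.0
(np.float64(0.43599), np.float64(0.35764), 0.0172, 97.0) shift mm [ 27.3   0.9 232.2] then turn [ 0.07 -0.07 -0.11]
(np.float64(0.44817), np.float64(0.25839), 0.0172, 97.0) shift mm [-100.   -0.    0.] then turn [0. 0. 0.]
```

Call:
drive_tool --pt "0.0273 0.0009 0 0 0 -0.11" --pt "0 0 0.03 0 0 0" --pt "0 0 0.045 0 0 0" --pt "0 0 0.045 0 0 0" --pt "0 0 0.045 0 0 0" --pt "0 0 0.04 0 0 0" --pt "0 0 0.02 0 0 0" --pt "0 0 0.0067 0 0 0"

```text
time: 38.35
eef_pos: [0.4353, 0.3554, 0.0152]
eef_rot: [0.663, 0.749, -0.001, -0.0]
contact_force: [-0.1, -0.1, 0.6]
opening: 0.005
grip_force: 0.0
```

Call:
drive_tool --pt "-0.01 0 0 0 0 0" --pt "-0.01 0 0 0 0 0" --pt "-0.008 0 0 0 0 0" --pt "-0.006 0 0 0 0 0" --pt "-0.01 0 0 0 0 0" --pt "-0.01 0 0 0 0 0" --pt "-0.01 0 0 0 0 0" --pt "-0.01 0 0 0 0 0"

```text
time: 39.15
eef_pos: [0.4452, 0.2808, 0.0169]
eef_rot: [0.663, 0.749, 0.0, 0.0]
contact_force: [-0.3, 1.5, 0.8]
opening: 0.007
grip_force: 0.7
```

Call:
drive_tool --pt "-0.01 0 0 0 0 0" --pt "-0.006 0 0 0 0 0" --pt "-0.003 0 0 0 0 0" --pt "-0.001 0 0 0 0 0" --pt "0 0 0 0 0 0"

```text
time: 39.65
eef_pos: [0.4474, 0.2617, 0.0167]
eef_rot: [0.663, 0.749, -0.0, 0.0]
contact_force: [0.1, -0.3, 0.5]
opening: 0.008
grip_force: 0.0
```

```bash
python3 -c "
from h import *
bxy(A0);go(bay(A0,.018,.0175),bay(A0,.018,.1),bay(A0,-.095,.1),bay(A0,-.095,.010))"
```

```text
bay-frame TCP mm 18.42 0.4 16.7
t 39.6 p [0.4474 0.2617 0.0167] yaw 96.95 tiltz [-0.0002 -0.0004] F [ 0.1 -0.3  0.5] open 0.8 gf 0.0
(np.float64(0.44781), np.float64(0.26137), 0.0175, 97.0) shift mm [-0.4  0.4 -0.8] then turn [-0.02  0.02 -0.05]
(np.float64(0.44781), np.float64(0.26137), 0.1, 97.0) shift mm [  0.    0.  -82.5] then turn [0. 0. 0.]
(np.float64(0.46158), np.float64(0.14921), 0.1, 97.0) shift mm [-113.   -0.    0.] then turn [0. 0. 0.]
(np.float64(0.46158), np.float64(0.14921), 0.01, 97.0) shift mm [ 0.  0. 90.] then turn [0. 0. 0.]
```

Call:
drive_tool --pt "0 0 -0.04 0 0 0" --pt "0 0 -0.045 0 0 0" --pt "-0.03 0 0 0 0 0" --pt "-0.035 0 0 0 0 0" --pt "-0.03 0 0 0 0 0" --pt "-0.018 0 0 0 0 0" --pt "0 0 0.01 0 0 0" --pt "0 0 0 0 0 0" --gripper 0.093

```text
time: 40.45
eef_pos: [0.4608, 0.1499, 0.0909]
eef_rot: [0.663, 0.749, -0.0, -0.0]
contact_force: [-0.6, -0.0, 0.7]
opening: 0.644
grip_force: 0.0
```

Call:
drive_tool --pt "0 0 0.015 0 0 0" --pt "0 0 0.025 0 0 0" --pt "0 0 0.025 0 0 0" --pt "0 0 0.015 0 0 0" --pt "0 0 0.002 0 0 0" --pt "0 0 0 0 0 0"

```text
time: 41.05
eef_pos: [0.4607, 0.1512, 0.0096]
eef_rot: [0.662, 0.749, -0.0, -0.0]
contact_force: [-1.0, 0.2, 1.1]
opening: 0.997
grip_force: 0.0
```

Call:
drive_tool --pt "0 0 0 0 0 0" --pt "0 0 0 0 0 0" --pt "0 0 0 0 0 0" --pt "0 0 0 0 0 0" --pt "0 0 0 0 0 0" --pt "0 0 0 0 0 0" --pt "0 0 0 0 0 0" --gripper 0.05

```text
time: 41.75
eef_pos: [0.4612, 0.1494, 0.01]
eef_rot: [0.663, 0.749, -0.0, 0.0]
contact_force: [0.1, -1.9, 5.6]
opening: 0.642
grip_force: 29.9
```

```bash
python3 -c "
from h import *
bxy(A0);go(bay(A0,-.095,.010))
"
```

```text
bay-frame TCP mm -94.73 0.37 9.98
t 41.8 p [0.4612 0.1494 0.01  ] yaw 96.94 tiltz [ 0.0002 -0.0004] F [ 0.1 -1.9  5.6] open 59.7 gf 29.9
(np.float64(0.46158), np.float64(0.14921), 0.01, 97.0) shift mm [-0.3  0.4 -0. ] then turn [ 0.01  0.02 -0.06]
```

Call:
drive_tool --pt "-0.015 0 -0.001 0 0 0" --pt "-0.02 0 -0.001 0 0 0" --pt "-0.02 0 0 0 0 0" --pt "-0.02 0 0 0 0 0" --pt "-0.02 0 -0.002 0 0 0" --pt "-0.012 0 -0.02 0 0 0" --pt "-0.01 0 -0.035 0 0 0" --pt "-0.01 0 -0.035 0 0 0"

```text
time: 42.55
eef_pos: [0.4757, 0.0233, 0.1043]
eef_rot: [0.663, 0.749, -0.001, -0.001]
contact_force: [-0.2, -0.9, -1.7]
opening: 0.642
grip_force: 29.9
```

Call:
drive_tool --pt "-0.02 0.001 -0.035 0 0 0" --pt "-0.03 0.001 -0.035 0 0 0" --pt "-0.035 0.001 -0.035 0 0 0" --pt "-0.035 0.001 -0.04 0 0 0" --pt "-0.035 0.001 0 0 0 0" --pt "-0.03 0.001 0 0 0 0" --pt "-0.015 0 0 0 0 0" --pt "0 0 0 0 0 -7.9"

```text
time: 43.35
eef_pos: [0.506, -0.1742, 0.2459]
eef_rot: [0.611, 0.792, -0.0, -0.0]
contact_force: [0.6, 0.7, -1.2]
opening: 0.643
grip_force: 29.9
```

Call:
drive_tool --pt "0 0 0 0 0 -7.9" --pt "0 0 0 0 0 -7.9" --pt "0 0 0 0 0 -7.9" --pt "0 0 0 0 0 -7.9" --pt "0 0 0 0 0 -7.9" --pt "0 0 0 0 0 -7.9" --pt "0 0 0 0 0 -7.9" --pt "0 0 0 0 0 -7.9"

```text
time: 44.15
eef_pos: [0.5061, -0.1712, 0.246]
eef_rot: [0.101, 0.995, 0.0, -0.0]
contact_force: [-0.1, -0.4, -1.1]
opening: 0.643
grip_force: 29.9
```

Call:
drive_tool --pt "0 0 0 0 0 -7.9" --pt "0 0 0 0 0 -7.9" --pt "0 0 0 0 0 0"

```text
time: 44.45
eef_pos: [0.5061, -0.1713, 0.2459]
eef_rot: [-0.035, 0.999, 0.001, -0.0]
contact_force: [0.4, 0.3, -2.3]
opening: 0.639
grip_force: 29.9
```

```bash
cat >> h.py <<'E'
def held():
    "panel edge beyond the fingers -> centre offset along tool x"
    im,C=cam('wrist'); p,r,_=pose(); m=yel(C,im); rows=np.where((m[:330,290:350]>0).mean(1)>.7)[0]; r0=rows.min()
    xs=np.arange(.08,.13,.0005); v=proj(C,[p+r.apply([x,0,-.0125]) for x in xs])[:,1]
    print("edge row",r0,"offset mm",((np.interp(-r0,-v,xs)-.08)*1e3).round(1))
E
python3 -c "
from h import *
nxy();go(nest(.021,-.003,.25),nest(.021,-.003,.042))
held()
"
```

```text
nest-frame TCP mm 29.61 1.64 245.88
t 44.5 p [ 0.5061 -0.1713  0.2459] yaw -175.97 tiltz [-0.0008  0.0011] F [ 0.4  0.3 -2.3] open 59.4 gf 29.9
(np.float64(0.49787), np.float64(-0.1766), 0.25, 184.35) shift mm [ 8.6 -4.7 -4.1] then turn [ 0.07 -0.04 -0.32]
(np.float64(0.49787), np.float64(-0.1766), 0.042, 184.35) shift mm [  0.   0. 208.] then turn [0. 0. 0.]
edge row 73 offset mm 22.8
```

Call:
drive_tool --pt "0.01 -0.0047 0 0 0 -0.32" --pt "0 0 0.035 0 0 0" --pt "0 0 0.04 0 0 0" --pt "0 0 0.04 0 0 0" --pt "0 0 0.04 0 0 0" --pt "0 0 0.03 0 0 0" --pt "0 0 0.015 0 0 0" --pt "0 0 0.003 0 0 0"

```text
time: 45.3
eef_pos: [0.4952, -0.1775, 0.0419]
eef_rot: [-0.035, 0.999, 0.0, -0.001]
contact_force: [-0.5, 0.8, -0.9]
opening: 0.645
grip_force: 29.9
```

Call:
drive_tool --pt "-0.001 0 0 0 0 0" --pt "-0.001 0 0 0 0 0" --pt "-0.001 0 0 0 0 0" --pt "0 0 0 0 0 0"

```text
time: 45.7
eef_pos: [0.5002, -0.1775, 0.0442]
eef_rot: [-0.036, 0.999, -0.0, 0.001]
contact_force: [0.5, -1.2, -2.5]
opening: 0.644
grip_force: 29.9
```

Call:
drive_tool --pt "0 0.001 0 0 0 0" --pt "0 0.001 0 0 0 0" --pt "0 0 0 0 0 0"

```text
time: 46.0
eef_pos: [0.4995, -0.1751, 0.0435]
eef_rot: [-0.036, 0.999, 0.0, 0.0]
contact_force: [-0.3, -0.9, -0.7]
opening: 0.638
grip_force: 29.9
```

```bash
python3 -c "
from h import *
nxy();go(nest(.0229,-.0,.04))
"
```

```text
nest-frame TCP mm 22.76 -1.61 43.54
t 46.0 p [ 0.4995 -0.1751  0.0435] yaw -175.82 tiltz [0.0001 0.    ] F [-0.3 -0.9 -0.7] open 59.4 gf 29.9
(np.float64(0.49953), np.float64(-0.17346), 0.04, 184.35) shift mm [-0.1  1.6  3.5] then turn [ 0.    0.   -0.17]
```

Call:
drive_tool --pt "-0.0007 0.0012 0 0 0 -0.17" --pt "0 0 0.0015 0 0 0" --pt "0 0 0.0015 0 0 0" --pt "0 0 0 0 0 0"

```text
time: 46.4
eef_pos: [0.5002, -0.1739, 0.0403]
eef_rot: [-0.038, 0.999, 0.0, -0.0]
contact_force: [0.3, -0.6, -0.7]
opening: 0.641
grip_force: 30.8
```

Call:
drive_tool --pt "0 0 0.001 0 0 0" --pt "0 0 0 0 0 0"

```text
time: 46.6
eef_pos: [0.5003, -0.1739, 0.0398]
eef_rot: [-0.038, 0.999, -0.0, 0.0]
contact_force: [-1.3, -0.4, 7.2]
opening: 0.643
grip_force: 34.5
```

```bash
python3 -c "
from h import *
nxy();go(nest(.0229,-.0,.04))
"
```

```text
nest-frame TCP mm 23.64 -0.51 39.83
t 46.6 p [ 0.5003 -0.1739  0.0398] yaw -175.65 tiltz [ 0.0004 -0.0003] F [-1.3 -0.4  7.2] open 59.8 gf 34.5
(np.float64(0.49953), np.float64(-0.17346), 0.04, 184.35) shift mm [ 0.7  0.5 -0.2] then turn [-0.02  0.02  0.  ]
```

Call:
drive_tool --pt "0 0 -0.0005 0 0 0" --pt "0 0 0 0 0 0" --pt "0 0 0 0 0 0" --pt "0 0 0 0 0 0" --gripper 0.07

```text
time: 47.0
eef_pos: [0.5001, -0.174, 0.0398]
eef_rot: [-0.038, 0.999, 0.0, -0.0]
contact_force: [-0.1, 0.2, -0.8]
opening: 0.75
grip_force: 0.0
```

Call:
drive_tool --pt "0 0 -0.01 0 0 0" --pt "0 0 -0.03 0 0 0" --pt "0 0 -0.04 0 0 0" --pt "0 0 -0.04 0 0 0" --pt "0 0 -0.04 0 0 0" --pt "0 0 -0.04 0 0 0" --pt "0 0 -0.01 0 0 0" --pt "0 0 0 0 0 7.94"

```text
time: 47.8
eef_pos: [0.5007, -0.174, 0.2519]
eef_rot: [0.032, 0.999, -0.0, 0.001]
contact_force: [-1.7, 0.0, -0.9]
opening: 0.753
grip_force: 0.0
```

Call:
drive_tool --pt "0 0 0 0 0 7.94" --pt "0 0 0 0 0 7.94" --pt "0 0 0 0 0 7.94" --pt "0 0 0 0 0 7.94" --pt "0 0 0 0 0 7.94" --pt "0 0 0 0 0 7.94" --pt "0 0 0 0 0 7.94" --pt "0 0 0 0 0 7.94" --gripper 0

```text
time: 48.6
eef_pos: [0.4997, -0.1738, 0.2498]
eef_rot: [0.555, 0.832, -0.0, -0.0]
contact_force: [-0.8, 0.5, -1.0]
opening: 0.115
grip_force: 0.0
```

Call:
drive_tool --pt "0 0 0 0 0 7.94" --pt "0 0 0 0 0 7.94" --pt "0.035 0.005 0 0 0 0" --pt "0.036 0.005 0 0 0 0" --pt "0.036 0.005 0 0 0 0" --pt "0.036 0.005 0 0 0 0" --pt "0.036 0.005 0 0 0 0" --pt "0.036 0.005 0 0 0 0"

```text
time: 49.4
eef_pos: [0.5031, 0.0445, 0.2499]
eef_rot: [0.662, 0.749, -0.0, -0.0]
contact_force: [0.8, -0.1, -0.6]
opening: 0.006
grip_force: 0.0
```

Call:
drive_tool --pt "0.036 0.005 0 0 0 0" --pt "0.036 0.005 0 0 0 0" --pt "0.036 0.005 0 0 0 0" --pt "0.036 0.005 0 0 0 0" --pt "0.036 0.005 0 0 0 0" --pt "0.036 0.005 0 0 0 0" --pt "0.036 0 0 0 0 0" --pt "0.036 0 0 0 0 0"

```text
time: 50.2
eef_pos: [0.4977, 0.3339, 0.2497]
eef_rot: [0.662, 0.749, -0.0, -0.0]
contact_force: [0.1, 0.0, 0.4]
opening: 0.004
grip_force: 0.0
```

```bash
python3 -c "
from h import *
bxy(B0);go(bay(B0,.115,.0172),bay(B0,.015,.0172))"
```

```text
bay-frame TCP mm 84.01 6.63 249.67
t 50.2 p [0.4977 0.3339 0.2497] yaw 97.02 tiltz [-0.0008 -0.0003] F [0.1 0.  0.4] open 0.4 gf 0.0
(np.float64(0.50049), np.float64(0.36544), 0.0172, 97.0) shift mm [ 31.    6.8 232.5] then turn [-0.05  0.01  0.02]
(np.float64(0.51267), np.float64(0.26619), 0.0172, 97.0) shift mm [-100.   -0.    0.] then turn [0. 0. 0.]
```

Call:
drive_tool --pt "0.031 0.0068 0 0 0 0" --pt "0 0 0.03 0 0 0" --pt "0 0 0.045 0 0 0" --pt "0 0 0.045 0 0 0" --pt "0 0 0.045 0 0 0" --pt "0 0 0.04 0 0 0" --pt "0 0 0.02 0 0 0" --pt "0 0 0.0072 0 0 0"

```text
time: 51.0
eef_pos: [0.4999, 0.3633, 0.0152]
eef_rot: [0.662, 0.749, -0.002, -0.0]
contact_force: [-0.6, 0.6, -1.0]
opening: 0.007
grip_force: 0.0
```

Call:
drive_tool --pt "-0.01 0 0 0 0 0" --pt "-0.01 0 0 0 0 0" --pt "-0.008 0 0 0 0 0" --pt "-0.006 0 0 0 0 0" --pt "-0.01 0 0 0 0 0" --pt "-0.01 0 0 0 0 0" --pt "-0.01 0 0 0 0 0" --pt "-0.01 0 0 0 0 0"

```text
time: 51.8
eef_pos: [0.5105, 0.2898, 0.0178]
eef_rot: [0.663, 0.749, 0.0, 0.0]
contact_force: [0.7, 1.1, 0.5]
opening: 0.001
grip_force: 0.7
```

Call:
drive_tool --pt "-0.01 0 0 0 0 0" --pt "-0.006 0 0 0 0 0" --pt "-0.004 0 0 0 0 0" --pt "-0.002 0 0 0 0 0" --pt "0 0 0 0 0 0"

```text
time: 52.3
eef_pos: [0.513, 0.2685, 0.0176]
eef_rot: [0.663, 0.749, -0.0, 0.0]
contact_force: [0.1, 0.8, -0.3]
opening: 0.003
grip_force: 0.0
```

```bash
python3 -c "
from h import *
bxy(B0);go(bay(B0,-.095,.1),bay(B0,-.095,.010))"
```

```text
bay-frame TCP mm 17.24 -0.6 17.58
t 52.3 p [0.513  0.2685 0.0176] yaw 96.99 tiltz [-0.0003 -0.0005] F [ 0.1  0.8 -0.3] open 0.3 gf 0.0
(np.float64(0.52608), np.float64(0.15701), 0.1, 97.0) shift mm [-112.3   -0.6  -82.4] then turn [-0.02  0.03 -0.01]
(np.float64(0.52608), np.float64(0.15701), 0.01, 97.0) shift mm [ 0.  0. 90.] then turn [0. 0. 0.]
```

Call:
drive_tool --pt "0 0 -0.04 0 0 0" --pt "0 0 -0.045 0 0 0" --pt "-0.03 0 0 0 0 0" --pt "-0.035 0 0 0 0 0" --pt "-0.03 -0.0006 0 0 0 0" --pt "-0.0173 0 0 0 0 0" --pt "0 0 0.01 0 0 0" --pt "0 0 0 0 0 0" --gripper 0.093

```text
time: 53.1
eef_pos: [0.5257, 0.1576, 0.0917]
eef_rot: [0.663, 0.749, -0.0, -0.0]
contact_force: [-0.2, 0.9, 0.5]
opening: 0.644
grip_force: 0.0
```

Call:
drive_tool --pt "0 0 0.015 0 0 0" --pt "0 0 0.025 0 0 0" --pt "0 0 0.025 0 0 0" --pt "0 0 0.015 0 0 0" --pt "0 0 0.0025 0 0 0" --pt "0 0 0 0 0 0"

```text
time: 53.7
eef_pos: [0.5254, 0.1586, 0.0094]
eef_rot: [0.662, 0.75, -0.0, -0.001]
contact_force: [-0.6, 0.3, 0.4]
opening: 0.997
grip_force: 0.0
```

Call:
drive_tool --pt "0 0 0 0 0 0" --pt "0 0 0 0 0 0" --pt "0 0 0 0 0 0" --pt "0 0 0 0 0 0" --pt "0 0 0 0 0 0" --pt "0 0 0 0 0 0" --pt "0 0 0 0 0 0" --gripper 0.05

```text
time: 54.4
eef_pos: [0.5263, 0.1572, 0.0105]
eef_rot: [0.663, 0.749, 0.0, 0.0]
contact_force: [-0.3, -0.6, 5.6]
opening: 0.641
grip_force: 30.0
```

```bash
python3 -c "
from h import *
bxy(B0);go(bay(B0,-.221,.11),nest(.021,-.003,.25))
"
```

```text
bay-frame TCP mm -94.86 -0.19 10.48
t 54.4 p [0.5263 0.1572 0.0105] yaw 96.99 tiltz [ 0.0003 -0.0002] F [-0.3 -0.6  5.6] open 59.7 gf 30.0
(np.float64(0.54143), np.float64(0.03195), 0.11, 97.0) shift mm [-1.262e+02 -1.000e-01 -9.950e+01] then turn [ 0.02  0.01 -0.01]
(np.float64(0.49787), np.float64(-0.1766), 0.25, 184.35) shift mm [-201.7  -68.7 -140. ] then turn [  0.     0.   -87.35]
```

Call:
drive_tool --pt "-0.015 0 -0.001 0 0 0" --pt "-0.02 0 -0.001 0 0 0" --pt "-0.02 0 0 0 0 0" --pt "-0.02 0 0 0 0 0" --pt "-0.02 0 -0.002 0 0 0" --pt "-0.012 0 -0.02 0 0 0" --pt "-0.01 0 -0.035 0 0 0" --pt "-0.01 0 -0.035 0 0 0"

```text
time: 55.2
eef_pos: [0.5407, 0.0293, 0.1044]
eef_rot: [0.663, 0.749, -0.001, -0.001]
contact_force: [-0.6, -1.1, -1.7]
opening: 0.64
grip_force: 30.0
```

Call:
drive_tool --pt "-0.02 -0.009 -0.035 0 0 0" --pt "-0.03 -0.01 -0.035 0 0 0" --pt "-0.035 -0.01 -0.035 0 0 0" --pt "-0.035 -0.01 -0.04 0 0 0" --pt "-0.035 -0.01 0 0 0 0" --pt "-0.03 -0.01 0 0 0 0" --pt "-0.017 -0.009 0 0 0 0" --pt "0 0 0 0 0 -7.9"

```text
time: 56.0
eef_pos: [0.497, -0.179, 0.2452]
eef_rot: [0.611, 0.791, -0.001, -0.0]
contact_force: [0.1, 1.0, -1.3]
opening: 0.642
grip_force: 30.0
```

Call:
drive_tool --pt "0 0 0 0 0 -7.9" --pt "0 0 0 0 0 -7.9" --pt "0 0 0 0 0 -7.9" --pt "0 0 0 0 0 -7.9" --pt "0 0 0 0 0 -7.9" --pt "0 0 0 0 0 -7.9" --pt "0 0 0 0 0 -7.9" --pt "0 0 0 0 0 -7.9"

```text
time: 56.8
eef_pos: [0.4982, -0.1757, 0.2453]
eef_rot: [0.101, 0.995, -0.0, -0.001]
contact_force: [-0.9, 0.3, -0.8]
opening: 0.642
grip_force: 30.0
```

Call:
drive_tool --pt "0 0 0 0 0 -7.9" --pt "0 0 0 0 0 -8.2" --pt "0 0 0 0 0 0"

```text
time: 57.1
eef_pos: [0.4983, -0.1756, 0.2451]
eef_rot: [-0.037, 0.999, 0.0, -0.001]
contact_force: [0.0, -0.2, -2.4]
opening: 0.643
grip_force: 30.0
```

```bash
python3 -c "
from h import *
nxy();go(nest(.021,-.003,.25),nest(.021,-.003,.052))
held()
"
```

```text
nest-frame TCP mm 21.55 -2.05 245.15
t 57.1 p [ 0.4983 -0.1756  0.2451] yaw -175.73 tiltz [-0.0013  0.0002] F [ 0.  -0.2 -2.4] open 59.8 gf 30.0
(np.float64(0.49787), np.float64(-0.1766), 0.25, 184.35) shift mm [ 0.6 -1.  -4.9] then turn [ 0.02 -0.07 -0.08]
(np.float64(0.49787), np.float64(-0.1766), 0.052, 184.35) shift mm [  0.   0. 198.] then turn [0. 0. 0.]
edge row 76 offset mm 21.6
```

Call:
drive_tool --pt "0.003 -0.001 0 0 0 0" --pt "0 0 0.035 0 0 0" --pt "0 0 0.04 0 0 0" --pt "0 0 0.04 0 0 0" --pt "0 0 0.035 0 0 0" --pt "0 0 0.025 0 0 0" --pt "0 0 0.014 0 0 0" --pt "0 0 0.003 0 0 0"

```text
time: 57.95
eef_pos: [0.4954, -0.1757, 0.0524]
eef_rot: [-0.036, 0.999, 0.0, -0.001]
contact_force: [-0.3, -0.2, -1.6]
opening: 0.644
grip_force: 30.0
```

Call:
drive_tool --pt "-0.001 0 0 0 0 0" --pt "-0.001 0 0 0 0 0" --pt "0 0.001 0 0 0 0" --pt "0 0.001 0 0 0 0" --pt "0 0 0 0 0 0"

```text
time: 58.45
eef_pos: [0.4983, -0.1735, 0.0543]
eef_rot: [-0.037, 0.999, -0.0, 0.0]
contact_force: [-0.2, -0.2, -1.7]
opening: 0.643
grip_force: 30.0
```

```bash
python3 -c "
from h import *
nxy();go(nest(.0219,-.0005,.05))
"
```

```text
nest-frame TCP mm 21.68 0.06 54.33
t 58.5 p [ 0.4983 -0.1735  0.0543] yaw -175.8 tiltz [ 0.0006 -0.0003] F [-0.2 -0.2 -1.7] open 59.8 gf 30.0
(np.float64(0.49857), np.float64(-0.17404), 0.05, 184.35) shift mm [-0.2 -0.6  4.3] then turn [-0.02  0.03 -0.15]
```

Call:
drive_tool --pt "0 -0.0006 0.001 0 0 0" --pt "0 0 0.0015 0 0 0" --pt "0 0 0.001 0 0 0" --pt "0 0 0.0005 0 0 0" --pt "0 0 0 0 0 0"

```text
time: 58.95
eef_pos: [0.4983, -0.1742, 0.0498]
eef_rot: [-0.037, 0.999, -0.0, -0.0]
contact_force: [-0.2, -0.3, -0.4]
opening: 0.641
grip_force: 30.0
```

Call:
drive_tool --pt "0 0 0 0 0 0" --pt "0 0 0 0 0 0" --pt "0 0 0 0 0 0" --pt "0 0 0 0 0 0" --gripper 0.07

```text
time: 59.35
eef_pos: [0.4982, -0.1741, 0.0499]
eef_rot: [-0.037, 0.999, 0.0, 0.0]
contact_force: [0.2, -0.2, -0.1]
opening: 0.751
grip_force: 0.0
```

Call:
drive_tool --pt "0 0 -0.01 0 0 0" --pt "0 0 -0.03 0 0 0" --pt "0 0 -0.04 0 0 0" --pt "0 0 -0.04 0 0 0" --pt "0 0 -0.04 0 0 0" --pt "0 0 -0.04 0 0 0" --pt "0 0 0 0 0 0" --gripper 0

```text
time: 60.05
eef_pos: [0.5004, -0.1733, 0.2552]
eef_rot: [-0.037, 0.999, -0.001, 0.003]
contact_force: [0.5, 0.4, 0.2]
opening: 0.201
grip_force: 0.0
```

```bash
python3 -c "
from h import *
nxy();go(nest(.0,-.07,.25),nest(0,-.07,.02))
im,C=cam('wrist','pics/w12.png'); np.savez('w12.npz',cp=C[2],cr=C[3].as_quat())
for t in ['entry_plate_center']: print(t,[(np.round(d['location'],4).tolist(),round(d['p'],2)) for d in eyes.tip_of(t,'wrist')[:3]])
for xn,yn,z in((0,0,.06),(-.08,.03,.06),(-.08,-.03,.06),(.08,.03,.06),(.08,-.03,.06)): print(proj(C,[nest(xn,yn,z)[:3]]).round(1).tolist())
cv2.imwrite('pics/w12c.png',cv2.resize(im[70:330,50:400],None,fx=2.2,fy=2.2,interpolation=cv2.INTER_CUBIC))
"
```

```text
nest-frame TCP mm 23.78 0.11 255.17
t 60.0 p [ 0.5004 -0.1733  0.2552] yaw -175.78 tiltz [ 0.0068 -0.002 ] F [0.5 0.4 0.2] open 18.7 gf 0.0
(np.float64(0.48201), np.float64(-0.245), 0.25, 184.35) shift mm [ 23.6 -70.2   5.2] then turn [-0.14  0.38 -0.13]
(np.float64(0.48201), np.float64(-0.245), 0.02, 184.35) shift mm [  0.   0. 230.] then turn [0. 0. 0.]
entry_plate_center [([0.5432, -0.4318, 0.0059], 0.63)]
[[323.1, 194.7]]
[[354.5, 112.8]]
[[291.6, 112.8]]
[[352.2, 272.2]]
[[294.0, 272.2]]
```

View pics/w12c.png

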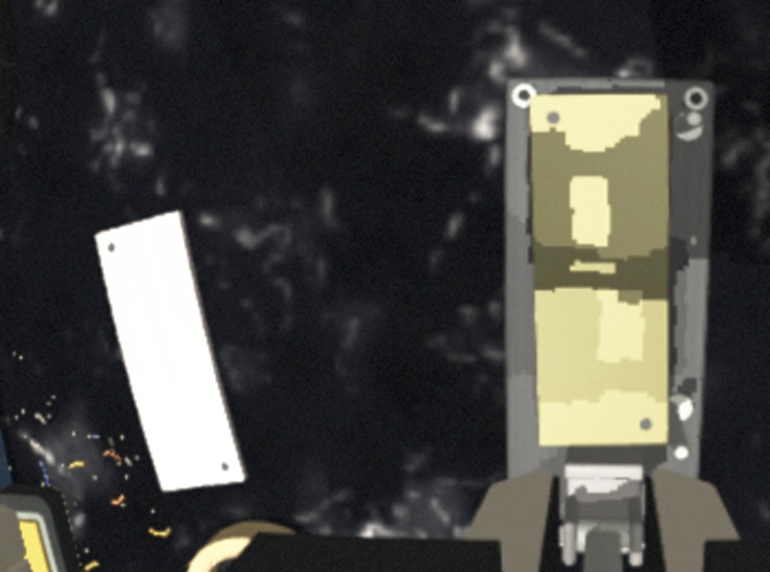

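Call:
drive_tool --pt "0.012 -0.038 0 0 0 0" --pt "0.0116 -0.037 0 0 0 0" --pt "0 0 0.035 0 0 0" --pt "0 0 0.045 0 0 0" --pt "0 0 0.045 0 0 0" --pt "0 0 0.045 0 0 0" --pt "0 0 0.04 0 0 0" --pt "0 0 0.015 0 0 0"

```text
time: 60.95
eef_pos: [0.4773, -0.2494, 0.0201]
eef_rot: [-0.037, 0.999, 0.002, -0.003]
contact_force: [0.5, 0.4, 0.2]
opening: 0.007
grip_force: 0.0
```

```bash
python3 -c "
from h import *
nxy();go(nest(0,-.055,.0165))
"
```

```text
nest-frame TCP mm -5.06 -73.98 20.14
t 61.0 p [ 0.4773 -0.2494  0.0201] yaw -175.72 tiltz [-0.0063  0.0033] F [0.5 0.4 0.2] open 0.6 gf 0.0
(np.float64(0.48087), np.float64(-0.23004), 0.0165, 184.35) shift mm [-5.1 19.   3.7] then turn [ 0.21 -0.35 -0.07]
```

Call:
drive_tool --pt "-0.003 0.006 0.001 0 0 0" --pt "0 0.007 0.001 0 0 0" --pt "0 0.005 0.0005 0 0 0" --pt "0 0.003 0 0 0 0" --pt "0 0.002 0 0 0 0" --pt "0 0 0 0 0 0"

```text
time: 61.55
eef_pos: [0.4816, -0.2275, 0.023]
eef_rot: [-0.037, 0.999, -0.0, 0.0]
contact_force: [-0.6, -0.3, 0.0]
opening: 0.006
grip_force: 0.0
```

Call:
drive_tool --pt "0 0.001 0 0 0 0" --pt "0 0.001 0 0 0 0" --pt "0 0 0 0 0 0"

```text
time: 61.85
eef_pos: [0.4813, -0.2256, 0.0224]
eef_rot: [-0.037, 0.999, -0.0, 0.0]
contact_force: [-0.1, -0.1, 1.2]
opening: 0.003
grip_force: 0.0
```

Call:
drive_tool --pt "0 0.001 0 0 0 0" --pt "0 0.001 0 0 0 0" --pt "0 0 0 0 0 0"

```text
time: 62.15
eef_pos: [0.4812, -0.2233, 0.0223]
eef_rot: [-0.037, 0.999, 0.0, -0.0]
contact_force: [0.2, -0.5, 0.3]
opening: 0.004
grip_force: 0.0
```

```bash
python3 -c "
from h import *
nxy();go(nest(0,-.0475,.0165))
"
```

```text
nest-frame TCP mm 0.82 -48.32 22.34
t 62.1 p [ 0.4812 -0.2233  0.0223] yaw -175.79 tiltz [-0.0001  0.0001] F [ 0.2 -0.5  0.3] open 0.4 gf 0.0
(np.float64(0.4803), np.float64(-0.22256), 0.0165, 184.35) shift mm [0.8 0.8 5.8] then turn [ 0.01 -0.   -0.14]
```

Call:
drive_tool --pt "0 0.0005 0.004 0 0 0" --pt "0 0.001 0 0 0 0" --pt "0 0.001 0 0 0 0" --pt "0 0 0 0 0 0"

```text
time: 62.55
eef_pos: [0.4807, -0.2213, 0.0182]
eef_rot: [-0.037, 0.999, -0.0, -0.0]
contact_force: [0.1, -0.9, -0.9]
opening: 0.004
grip_force: 0.9
```

Call:
drive_tool --pt "0 0.001 0 0 0 0" --pt "0 0.001 0 0 0 0" --pt "0 0 0 0 0 0"

```text
time: 62.85
eef_pos: [0.4804, -0.2197, 0.0183]
eef_rot: [-0.036, 0.999, -0.001, -0.0]
contact_force: [-1.1, -5.4, -1.4]
opening: 0.007
grip_force: 2.3
```

```bash
python3 -c "
from h import *
nxy();go(nest(0,-.0475,.0165))
"
```

```text
nest-frame TCP mm 0.3 -44.62 18.25
t 62.9 p [ 0.4804 -0.2197  0.0183] yaw -175.83 tiltz [-0.001  -0.0012] F [-1.1 -5.4 -1.4] open 0.6 gf 2.3
(np.float64(0.4803), np.float64(-0.22256), 0.0165, 184.35) shift mm [ 0.3 -2.9  1.8] then turn [-0.06 -0.06 -0.18]
```

Contact is building; push a bit further to see it stiffen.

Call:
drive_tool --pt "0 0.001 0 0 0 0" --pt "0 0 0 0 0 0"

```text
time: 63.05
eef_pos: [0.4803, -0.2196, 0.0182]
eef_rot: [-0.036, 0.999, -0.001, -0.001]
contact_force: [-1.5, -7.6, -1.2]
opening: 0.006
grip_force: 3.8
```

Call:
drive_tool --pt "0 0.001 0 0 0 0" --pt "0 0 0 0 0 0"

```text
time: 63.25
eef_pos: [0.4803, -0.2195, 0.0183]
eef_rot: [-0.036, 0.999, -0.002, -0.001]
contact_force: [-0.5, -10.4, -0.3]
opening: 0.005
grip_force: 5.3
```

```bash
python3 -c "
from h import *
nxy();go(nest(0,-.07,.0165),nest(0,-.07,.25))
"
```

```text
nest-frame TCP mm 0.19 -44.46 18.27
t 63.2 p [ 0.4803 -0.2195  0.0183] yaw -175.91 tiltz [-0.0013 -0.0039] F [ -0.5 -10.4  -0.3] open 0.5 gf 5.3
(np.float64(0.48201), np.float64(-0.245), 0.0165, 184.35) shift mm [  0.1 -25.5   1.9] then turn [-0.22 -0.09 -0.26]
(np.float64(0.48201), np.float64(-0.245), 0.25, 184.35) shift mm [   0.     0.  -233.5] then turn [0. 0. 0.]
```

Call:
drive_tool --pt "0 -0.01 0 0 0 0" --pt "0 -0.015 0 0 0 0" --pt "0 -0.005 -0.03 0 0 0" --pt "0 0 -0.045 0 0 0" --pt "0 0 -0.045 0 0 0" --pt "0 0 -0.03 0 0 0" --pt "0 0 0 0 0 0" --gripper 0.093

```text
time: 63.95
eef_pos: [0.4853, -0.2465, 0.1724]
eef_rot: [-0.037, 0.999, -0.001, 0.003]
contact_force: [0.4, 0.6, -0.4]
opening: 0.562
grip_force: 0.0
```

```bash
python3 -c "
from h import *
d=np.load('w12.npz');k=eyes.calibration('wrist');C=('wrist',k,d['cp'],R.from_quat(d['cr']))
w=unproj(C,[(93.2,176.8),(132.7,165.9),(161.4,287.7),(124.1,293.2)],.006)
print(w.round(4).tolist(),w.mean(0));e=(w[2]+w[3]-w[0]-w[1])/2;print('len',np.linalg.norm(e),'yaw',np.degrees(np.arctan2(e[1],e[0])))
y=np.degrees(np.arctan2(e[1],e[0]))
c=w.mean(0); go((c[0],c[1],.15,y+180))
"
```

```text
[[0.4746, -0.4696, 0.006], [0.4606, -0.4083, 0.006], [0.6152, -0.3737, 0.006], [0.63, -0.4326, 0.006]] [ 0.5451002  -0.42105266  0.006     ]
len 0.15906273366965376 yaw 13.004249796643144
t 64.0 p [ 0.4853 -0.2465  0.1724] yaw -175.77 tiltz [ 0.0065 -0.0013] F [ 0.4  0.6 -0.4] open 52.2 gf 0.0
(np.float64(0.5451002014257196), np.float64(-0.4210526569028913), 0.15, np.float64(193.00424979664314)) shift mm [ -46.6 -178.5   23. ] then turn [-0.13  0.36 -8.77]
```

Call:
drive_tool --pt "-0.0078 -0.03 0 0 0 0" --pt "-0.0078 -0.03 0 0 0 0" --pt "-0.0078 -0.03 0 0 0 0" --pt "-0.0078 -0.03 0 0 0 0" --pt "-0.0078 -0.03 0 0 0 0" --pt "-0.0078 -0.0285 0 0 0 0" --pt "0 0 0 0 0 -4.4" --pt "0 0 0 0 0 -4.4"

```text
time: 64.75
eef_pos: [0.5429, -0.4218, 0.167]
eef_rot: [-0.114, 0.993, 0.001, 0.0]
contact_force: [-0.9, 0.7, 0.2]
opening: 0.999
grip_force: 0.0
```

Call:
drive_tool --pt "0 0 0 0 0 0" --pt "0 0 0 0 0 0"

```text
time: 64.95
eef_pos: [0.5427, -0.421, 0.1676]
eef_rot: [-0.112, 0.994, 0.001, 0.0]
contact_force: [1.0, 0.2, 0.0]
opening: 0.999
grip_force: 0.0
```

```bash
python3 -c "
from h import *
go((.545,-.421,.15,193),(.545,-.421,.0025,193))
im,C=cam('wrist','pics/w13.png')
m=(im.min(2)>190).astype(np.uint8)*255; m[300:]=0
c=max(cv2.findContours(m,0,2)[0],key=cv2.contourArea); print(cv2.boundingRect(c),cv2.boxPoints(cv2.minAreaRect(c)).round(0).tolist())
q=[np.array([.545,-.421,.006])+down(193).apply([sx*.08,sy*.03,0]) for sx in(1,) for sy in(1,-1)]
print(proj(C,q).round(0).tolist())
e=[d for d in eyes.tip_of('entry_plate_center','wrist')[:2]];print([(d['location'],d['p']) for d in e])
"
```

```text
t 65.0 p [ 0.5427 -0.421   0.1676] yaw -167.08 tiltz [-0.      0.0011] F [1.  0.2 0. ] open 92.9 gf 0.0
(0.545, -0.421, 0.15, 193) shift mm [-2.2 -0.5 17.6] then turn [ 0.06  0.01 -0.08]
(0.545, -0.421, 0.0025, 193) shift mm [  0.    0.  147.5] then turn [0. 0. 0.]
(286, 139, 68, 161) [[286.0, 139.0], [353.0, 139.0], [353.0, 299.0], [286.0, 299.0]]
[[357.0, 140.0], [288.0, 140.0]]
[([0.5457, -0.4301, 0.003], 0.75)]
```

Call:
drive_tool --pt "-0.002 -0.001 0.035 0 0 0" --pt "0 0 0.04 0 0 0" --pt "0 0 0.04 0 0 0" --pt "0 0 0.025 0 0 0" --pt "0 0 0.015 0 0 0" --pt "0 0 0.006 0 0 0" --pt "0 0 0.003 0 0 0" --pt "0 0 0 0 0 0"

```text
time: 65.85
eef_pos: [0.5455, -0.4222, 0.0053]
eef_rot: [-0.113, 0.994, -0.0, 0.001]
contact_force: [0.4, 0.4, -0.4]
opening: 1.002
grip_force: 0.0
```

Call:
drive_tool --pt "0 0 0.0005 0 0 0" --pt "0 0 0 0 0 0" --pt "0 0 0 0 0 0" --pt "0 0 0 0 0 0" --pt "0 0 0 0 0 0" --pt "0 0 0 0 0 0" --pt "0 0 0 0 0 0" --gripper 0.05

```text
time: 66.55
eef_pos: [0.5449, -0.4223, 0.0041]
eef_rot: [-0.113, 0.994, -0.0, 0.0]
contact_force: [0.0, -0.2, 2.7]
opening: 0.629
grip_force: 30.0
```

```bash
python3 -c "
from h import *
go((.545,-.421,.25,193),nest(-.003,-.002,.25),nest(-.003,-.002,.065))
"
```

```text
t 66.5 p [ 0.5449 -0.4223  0.0041] yaw -167.0 tiltz [ 0.0001 -0.0004] F [ 0.  -0.2  2.7] open 58.5 gf 30.0
(0.545, -0.421, 0.25, 193) shift mm [  -0.4    1.1 -245.9] then turn [-0.02 -0.   -0.  ]
(np.float64(0.47386), np.float64(-0.17742), 0.25, 184.35) shift mm [ 14.5 253.3   0. ] then turn [0.   0.   8.65]
(np.float64(0.47386), np.float64(-0.17742), 0.065, 184.35) shift mm [  0.   0. 185.] then turn [0. 0. 0.]
```

Call:
drive_tool --pt "0 0 0 0 0 0" --pt "0 0 0 0 0 0" --pt "0 0 0.0015 0 0 0" --pt "0 0 0.001 0 0 0" --pt "0 0 0 0 0 0" --gripper 0.075

```text
time: 67.05
eef_pos: [0.5447, -0.4219, 0.001]
eef_rot: [-0.113, 0.994, 0.0, -0.0]
contact_force: [-0.1, 0.1, -0.4]
opening: 0.807
grip_force: 0.0
```

Call:
drive_tool --pt "0 0 0 0 0 0" --pt "0 0 0 0 0 0" --pt "0 0 0 0 0 0" --pt "0 0 0 0 0 0" --pt "0 0 0 0 0 0" --pt "0 0 0 0 0 0" --gripper 0.05

```text
time: 67.65
eef_pos: [0.5449, -0.422, 0.0014]
eef_rot: [-0.113, 0.994, 0.0, 0.0]
contact_force: [-0.3, 0.6, -1.0]
opening: 0.636
grip_force: 30.0
```

Call:
drive_tool --pt "0 0 -0.002 0 0 0" --pt "0 0 -0.005 0 0 0" --pt "0 0 -0.02 0 0 0" --pt "0 0 -0.035 0 0 0" --pt "0 0 -0.04 0 0 0" --pt "0 0 -0.04 0 0 0" --pt "0 0 -0.04 0 0 0" --pt "0 0 -0.035 0 0 0"

```text
time: 68.45
eef_pos: [0.5451, -0.4214, 0.2223]
eef_rot: [-0.114, 0.994, -0.0, 0.001]
contact_force: [-0.2, 0.5, -2.3]
opening: 0.637
grip_force: 30.0
```

Call:
drive_tool --pt "0.0018 0.031 -0.03 0 0 0" --pt "0.0018 0.032 0 0 0 0" --pt "0.0018 0.032 0 0 0 0" --pt "0.0018 0.032 0 0 0 0" --pt "0.0018 0.032 0 0 0 0" --pt "0.0018 0.032 0 0 0 0" --pt "0.0018 0.032 0 0 0 0" --pt "0.0018 0.03 0 0 0 0"

```text
time: 69.25
eef_pos: [0.4732, -0.1769, 0.2497]
eef_rot: [-0.114, 0.994, -0.001, 0.0]
contact_force: [0.5, 0.2, -1.6]
opening: 0.638
grip_force: 30.0
```

Call:
drive_tool --pt "0 0 0 0 0 4.3" --pt "0 0 0 0 0 4.3" --pt "0 0 0 0 0 0"

```text
time: 69.55
eef_pos: [0.4739, -0.1781, 0.2498]
eef_rot: [-0.039, 0.999, -0.001, 0.0]
contact_force: [0.3, 0.7, -2.1]
opening: 0.637
grip_force: 30.0
```

```bash
python3 -c "
from h import *
nxy();go(nest(-.003,-.002,.25),nest(-.003,-.002,.064))
im,C=cam('wrist','pics/w14.png'); p,r,_=pose()
g=im.min(2).astype(int); print([ (c,np.where(g[:330,c]>150)[0][[0,-1]].tolist()) for c in (280,300,320,340,360,380) if (g[:330,c]>150).any()])
print([(i,np.where(g[i,200:440]>150)[0][[0,-1]]+200) for i in(150,200,250) if (g[i,200:440]>150).any()])
print(proj(C,[p+r.apply([.08,s*.03,-.006]) for s in(-1,1)]).round(0).tolist())
"
```

```text
nest-frame TCP mm -3.02 -2.64 249.81
t 69.5 p [ 0.4739 -0.1781  0.2498] yaw -175.58 tiltz [ 0.001  -0.0018] F [ 0.3  0.7 -2.1] open 59.2 gf 30.0
(np.float64(0.47386), np.float64(-0.17742), 0.25, 184.35) shift mm [-0.   0.6 -0.2] then turn [-0.11  0.05  0.07]
(np.float64(0.47386), np.float64(-0.17742), 0.064, 184.35) shift mm [  0.   0. 186.] then turn [0. 0. 0.]
[(280, [0, 195]), (300, [0, 205]), (320, [0, 220]), (340, [129, 318]), (360, [129, 308]), (380, [129, 229])]
[(150, array([255, 390])), (200, array([296, 390]))]
[[251.0, 130.0], [391.0, 129.0]]
```

Call:
drive_tool --pt "0 0.0006 0.035 0 0 0" --pt "0 0 0.04 0 0 0" --pt "0 0 0.04 0 0 0" --pt "0 0 0.035 0 0 0" --pt "0 0 0.02 0 0 0" --pt "0 0 0.01 0 0 0" --pt "0 0 0.003 0 0 0" --pt "0 0 0 0 0 0"

```text
time: 70.4
eef_pos: [0.4743, -0.1782, 0.0659]
eef_rot: [-0.039, 0.999, -0.0, 0.0]
contact_force: [1.0, -0.5, -1.7]
opening: 0.64
grip_force: 30.0
```

Call:
drive_tool --pt "-0.001 0.001 0 0 0 0" --pt "-0.0007 0.001 0 0 0 0" --pt "0 0.001 0 0 0 0" --pt "0 0 0 0 0 0"

```text
time: 70.8
eef_pos: [0.4755, -0.175, 0.0658]
eef_rot: [-0.038, 0.999, -0.0, 0.0]
contact_force: [-0.2, 0.2, -1.6]
opening: 0.637
grip_force: 30.0
```

```bash
python3 -c "
from h import *
nxy();go(nest(-.0005,.001,.061))
"
```

```text
nest-frame TCP mm -1.2 0.3 65.78
t 70.8 p [ 0.4755 -0.175   0.0658] yaw -175.59 tiltz [ 0.0006 -0.0003] F [-0.2  0.2 -1.6] open 59.2 gf 30.0
(np.float64(0.47613), np.float64(-0.17424), 0.061, 184.35) shift mm [-0.7  0.7  4.8] then turn [-0.02  0.03  0.06]
```

Call:
drive_tool --pt "-0.0005 0.0007 0.0015 0 0 0" --pt "0 0 0.0015 0 0 0" --pt "0 0 0.001 0 0 0" --pt "0 0 0 0 0 0"

```text
time: 71.2
eef_pos: [0.4758, -0.1746, 0.0613]
eef_rot: [-0.038, 0.999, -0.0, -0.0]
contact_force: [0.8, -1.5, -1.0]
opening: 0.637
grip_force: 30.0
```

Call:
drive_tool --pt "0 0 0.001 0 0 0" --pt "0 0 0 0 0 0"

```text
time: 71.4
eef_pos: [0.4759, -0.1746, 0.0612]
eef_rot: [-0.038, 0.999, -0.001, 0.0]
contact_force: [-3.1, -2.4, 13.7]
opening: 0.639
grip_force: 30.0
```

Call:
drive_tool --pt "0 0 0 0 0 0" --pt "0 0 0 0 0 0" --pt "0 0 0 0 0 0" --pt "0 0 0 0 0 0" --gripper 0.07

```text
time: 71.8
eef_pos: [0.4757, -0.1741, 0.0602]
eef_rot: [-0.038, 0.999, 0.0, -0.0]
contact_force: [0.1, 0.8, -0.1]
opening: 0.751
grip_force: 0.0
```

Call:
drive_tool --pt "0 0 -0.01 0 0 0" --pt "0 0 -0.03 0 0 0" --pt "0 0 -0.04 0 0 0" --pt "0 0 -0.04 0 0 0" --pt "0 0 -0.04 0 0 0" --pt "0 0 -0.03 0 0 0" --pt "0 0 0 0 0 0" --gripper 0

```text
time: 72.5
eef_pos: [0.4774, -0.1739, 0.2545]
eef_rot: [-0.038, 0.999, -0.001, 0.003]
contact_force: [-0.4, 0.1, -0.0]
opening: 0.201
grip_force: 0.0
```

```bash
python3 -c "
from h import *
nxy();go(nest(.0,-.07,.25),nest(0,-.07,.02))
im,C=cam('wrist','pics/w15.png'); np.savez('w15.npz',cp=C[2],cr=C[3].as_quat())
for xn,yn in((-.08,.03),(-.08,-.03),(.08,.03),(.08,-.03)): print(proj(C,[nest(xn,yn,.066)[:3]]).round(1).tolist())
cv2.imwrite('pics/w15c.png',cv2.resize(im[60:330,250:400],None,fx=2.2,fy=2.2,interpolation=cv2.INTER_CUBIC))
"
```

```text
nest-frame TCP mm 0.81 1.26 254.5
t 72.5 p [ 0.4774 -0.1739  0.2545] yaw -175.6 tiltz [ 0.0053 -0.0019] F [-0.4  0.1 -0. ] open 18.7 gf 0.0
(np.float64(0.48201), np.float64(-0.245), 0.25, 184.35) shift mm [  0.9 -71.3   4.7] then turn [-0.13  0.29  0.05]
(np.float64(0.48201), np.float64(-0.245), 0.02, 184.35) shift mm [  0.   0. 230.] then turn [0. 0. 0.]
[[353.9, 136.6]]
[[290.1, 136.5]]
[[350.7, 295.6]]
[[292.7, 295.4]]
```

View pics/w15c.png

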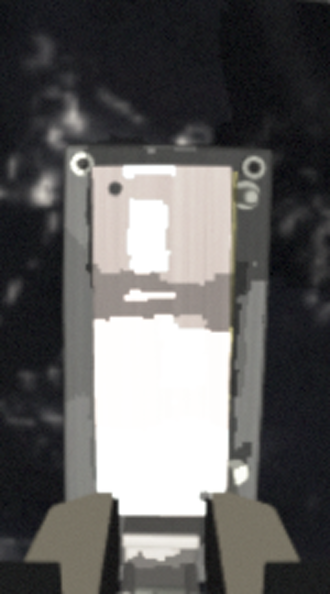

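Call:
drive_tool --pt "-0.015 -0.001 -0.03 0 0 0" --pt "-0.03 0 0 0 0 0" --pt "-0.035 0 0 0 0 0" --pt "-0.03 0 0 0 0 0" --pt "-0.011 0 0 0 0 0" --pt "0 0 0 0 0 0" --pt "0 0 0 0 0 0" --gripper 0.045

```text
time: 73.25
eef_pos: [0.5952, -0.1657, 0.2796]
eef_rot: [-0.039, 0.999, 0.0, -0.001]
contact_force: [-0.3, -0.0, 0.1]
opening: 0.482
grip_force: 0.0
```

```bash
python3 -c "
from h import *
nxy();go(nest(.122,0,.1986))
im,C=cam('wrist','pics/w16.png')
for t in ['grip','hinge']: print(t,[(np.round(d['location'],4).tolist(),((np.array(d['location'])[:2]-N0)@np.c_[un,vn]).round(4),round(d['p'],2)) for d in eyes.tip_of(t,'wrist')[:2]])
im,C=cam('side')
for t in ['grip','hinge']: print(t,[(np.round(d['location'],4).tolist(),((np.array(d['location'])[:2]-N0)@np.c_[un,vn]).round(4),round(d['p'],2)) for d in eyes.tip_of(t,'side')[:2]])
th=np.linspace(1.65,.15,17); print(np.c_[.125*(np.cos(th[1:])-np.cos(th[:-1])),.125*(np.sin(th[:-1])-np.sin(th[1:]))].round(4).tolist())
"
```

```text
nest-frame TCP mm 118.87 0.44 279.58
t 73.2 p [ 0.5952 -0.1657  0.2796] yaw -175.55 tiltz [-0.002   0.0002] F [-0.3 -0.   0.1] open 44.9 gf 0.0
(np.float64(0.59835), np.float64(-0.16595), 0.1986, 184.35) shift mm [-3.3 -0.5 81. ] then turn [ 0.02 -0.11  0.1 ]
grip [([0.6001, -0.1661, 0.21], array([ 0.1237, -0.0003]), 0.82)]
hinge [([0.5883, -0.1661, 0.0819], array([0.112 , 0.0006]), 0.67)]
grip [([0.5971, -0.1668, 0.2064], array([ 0.1207, -0.0008]), 0.58)]
hinge []
[[0.0117, -0.0004], [0.0117, 0.0007], [0.0116, 0.0018], [0.0114, 0.0029], [0.011, 0.0039], [0.0106, 0.005], [0.0101, 0.0059], [0.0095, 0.0068], [0.0088, 0.0077], [0.0081, 0.0085], [0.0072, 0.0092], [0.0063, 0.0099], [0.0054, 0.0104], [0.0044, 0.0109], [0.0034, 0.0112], [0.0023, 0.0115]]
```

View pics/w16.png

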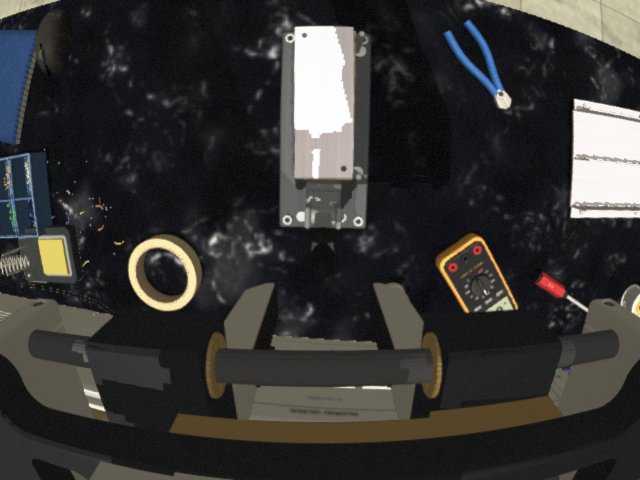

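Call:
drive_tool --pt "-0.003 0 0.025 0 0 0" --pt "0 0 0.03 0 0 0" --pt "0 0 0.02 0 0 0" --pt "0 0 0.006 0 0 0" --pt "0 0 0 0 0 0"

```text
time: 74.05
eef_pos: [0.5991, -0.1659, 0.199]
eef_rot: [-0.038, 0.999, 0.0, -0.001]
contact_force: [-0.2, -0.0, 0.3]
opening: 0.483
grip_force: 0.0
```

Call:
drive_tool --pt "0 0 0 0 0 0" --pt "0 0 0 0 0 0" --pt "0 0 0 0 0 0" --pt "0 0 0 0 0 0" --pt "0 0 0 0 0 0" --pt "0 0 0 0 0 0" --gripper 0.01

```text
time: 74.65
eef_pos: [0.5998, -0.1662, 0.1999]
eef_rot: [-0.038, 0.999, -0.0, 0.0]
contact_force: [-0.2, -2.2, 4.5]
opening: 0.162
grip_force: 30.0
```

```bash
python3 -c "
from h import *
nxy();go(nest(.122,0,.1986))
"
```

```text
nest-frame TCP mm 123.46 -0.35 199.86
t 74.7 p [ 0.5998 -0.1662  0.1999] yaw -175.62 tiltz [ 0.0008 -0.0007] F [-0.2 -2.2  4.5] open 15.0 gf 30.0
(np.float64(0.59835), np.float64(-0.16595), 0.1986, 184.35) shift mm [1.5 0.3 1.3] then turn [-0.05  0.04  0.03]
```

Gripped (15–16 mm). Swing along the arc.

Call:
drive_tool --pt "0.0117 0 -0.0004 0 0 0" --pt "0.0117 0 0.0007 0 0 0" --pt "0.0116 0 0.0018 0 0 0" --pt "0.0114 0 0.0029 0 0 0" --pt "0.011 0 0.0039 0 0 0" --pt "0.0106 0 0.005 0 0 0"

```text
time: 75.25
eef_pos: [0.53, -0.1703, 0.1856]
eef_rot: [-0.039, 0.999, 0.0, -0.0]
contact_force: [-1.8, 1.3, 5.0]
opening: 0.162
grip_force: 30.0
```

Call:
drive_tool --pt "0.0101 0 0.0059 0 0 0" --pt "0.0095 0 0.0068 0 0 0" --pt "0.0088 0 0.0077 0 0 0" --pt "0.0081 0 0.0085 0 0 0" --pt "0 0 0 0 0 0"

```text
time: 75.75
eef_pos: [0.4914, -0.1725, 0.1552]
eef_rot: [-0.039, 0.999, 0.001, -0.002]
contact_force: [-4.1, 4.3, 4.0]
opening: 0.162
grip_force: 30.0
```

```bash
python3 -c "
from h import *
nxy();go(nest(.122,0,.1986))
"
```

```text
nest-frame TCP mm 14.82 1.59 155.17
t 75.8 p [ 0.4914 -0.1725  0.1552] yaw -175.55 tiltz [-0.0048  0.0019] F [-4.1  4.3  4. ] open 15.0 gf 30.0
(np.float64(0.59835), np.float64(-0.16595), 0.1986, 184.35) shift mm [-107.    -1.7  -43.9] then turn [ 0.13 -0.27  0.1 ]
```

Call:
drive_tool --pt "0.0072 -0.0005 0.0092 0 0 0" --pt "0.0063 -0.0005 0.0099 0 0 0" --pt "0.0054 0 0.0104 0 0 0" --pt "0.0044 0 0.0109 0 0 0" --pt "0 0 0 0 0 0"

```text
time: 76.25
eef_pos: [0.468, -0.1738, 0.1145]
eef_rot: [-0.039, 0.999, 0.002, -0.003]
contact_force: [-3.9, 9.0, 1.4]
opening: 0.164
grip_force: 30.0
```

Call:
drive_tool --pt "0.0034 0 0.0112 0 0 0" --pt "0.0023 0 0.0115 0 0 0" --pt "0 0 0 0 0 0"

```text
time: 76.55
eef_pos: [0.4624, -0.1742, 0.0918]
eef_rot: [-0.039, 0.999, 0.002, -0.003]
contact_force: [-4.5, 8.0, 0.5]
opening: 0.162
grip_force: 30.0
```

```bash
python3 -c "
from h import *
nxy();go(nest(-.013,0,.09))
"
```

```text
nest-frame TCP mm -14.17 2.11 91.81
t 76.5 p [ 0.4624 -0.1742  0.0918] yaw -175.5 tiltz [-0.0053  0.0045] F [-4.5  8.   0.5] open 15.0 gf 30.0
(np.float64(0.46374), np.float64(-0.17619), 0.09, 184.35) shift mm [-1.2 -2.1  1.8] then turn [ 0.28 -0.29  0.15]
```

Call:
drive_tool --pt "0.0008 0.001 0.008 0 0 0" --pt "0.0002 0.001 0.006 0 0 0" --pt "0 0 0 0 0 0"

```text
time: 76.85
eef_pos: [0.461, -0.1741, 0.0781]
eef_rot: [-0.039, 0.999, 0.001, -0.003]
contact_force: [-6.9, 2.9, -0.1]
opening: 0.161
grip_force: 30.0
```

Call:
drive_tool --pt "0 0 0.002 0 0 0" --pt "0 0 0.0015 0 0 0" --pt "0 0 0 0 0 0"

```text
time: 77.15
eef_pos: [0.4609, -0.1742, 0.075]
eef_rot: [-0.039, 0.999, 0.001, -0.003]
contact_force: [-6.7, 3.6, -0.5]
opening: 0.164
grip_force: 30.0
```

```bash
python3 -c "
from h import *
nxy();go(nest(-.013,0,.09))
"
```

```text
nest-frame TCP mm -15.64 2.23 75.04
t 77.2 p [ 0.4609 -0.1742  0.075 ] yaw -175.59 tiltz [-0.0063  0.0014] F [-6.7  3.6 -0.5] open 15.3 gf 30.0
(np.float64(0.46374), np.float64(-0.17619), 0.09, 184.35) shift mm [ -2.5  -2.2 -15. ] then turn [ 0.11 -0.36  0.06]
```

Call:
drive_tool --pt "0 0 0.0015 0 0 0" --pt "0 0 0.001 0 0 0" --pt "0 0 0 0 0 0"

```text
time: 77.45
eef_pos: [0.4609, -0.1742, 0.0726]
eef_rot: [-0.038, 0.999, 0.001, -0.003]
contact_force: [-7.0, 3.6, 1.6]
opening: 0.162
grip_force: 30.0
```

Call:
drive_tool --pt "0 0 0 0 0 0" --pt "0 0 0 0 0 0" --pt "0 0 0 0 0 0" --pt "0 0 0 0 0 0" --gripper 0.045

```text
time: 77.85
eef_pos: [0.4653, -0.1753, 0.0735]
eef_rot: [-0.038, 0.999, -0.0, 0.0]
contact_force: [0.7, 0.0, -0.3]
opening: 0.452
grip_force: 0.0
```

Call:
drive_tool --pt "0 0 -0.01 0 0 0" --pt "0 0 -0.03 0 0 0" --pt "0 0 -0.04 0 0 0" --pt "0 0 -0.04 0 0 0" --pt "0 0 -0.04 0 0 0" --pt "0.02 0 -0.03 0 0 0" --pt "0 0 0 0 0 0" --pt "0 0 0 0 0 0"

```text
time: 78.65
eef_pos: [0.4451, -0.1771, 0.2641]
eef_rot: [-0.038, 0.999, -0.001, 0.0]
contact_force: [1.1, -0.2, -0.3]
opening: 0.485
grip_force: 0.0
```

```bash
python3 -c "
from h import *
nxy();go(nest(-.013,0,.09))
ims=[]
for c in('wrist','side','scene'):
  im,C=cam(c,f'pics/f_{c}.png')
  for t in ['pad','grip','entry_plate_center']: print(c,t,[(np.round(d['location'],4).tolist(),((np.array(d['location'])[:2]-N0)@np.c_[un,vn]).round(4),round(d['p'],2)) for d in eyes.tip_of(t,c)[:1]])
  if c=='wrist': crop=im[40:330,220:420]
  else:
    u=proj(C,[nest(0,0,.05)[:3]])[0].astype(int); crop=im[u[1]-45:u[1]+45,u[0]-70:u[0]+70]
  h=560; ims.append(cv2.resize(crop,(int(crop.shape[1]*280/crop.shape[0]) if c!='wrist' else 200, 280 if c!='wrist' else 290),interpolation=cv2.INTER_CUBIC))
H=580; a=cv2.copyMakeBorder(ims[0],0,H-ims[0].shape[0],0,0,0); b=np.vstack(ims[1:]); b=cv2.copyMakeBorder(b,0,H-b.shape[0],0,0,0)
cv2.imwrite('pics/final.png',np.hstack([a,b])); print(np.hstack([a,b]).shape)
"
```

```text
nest-frame TCP mm -31.63 0.46 264.06
t 78.7 p [ 0.4451 -0.1771  0.2641] yaw -175.66 tiltz [ 0.0009 -0.0015] F [ 1.1 -0.2 -0.3] open 45.1 gf 0.0
(np.float64(0.46374), np.float64(-0.17619), 0.09, 184.35) shift mm [-18.5  -0.2 174.1] then turn [-0.09  0.04 -0.01]
wrist pad [([0.495, -0.1698, 0.0652], array([0.0187, 0.004 ]), 0.87)]
wrist grip [([0.4639, -0.1711, 0.0787], array([-0.0125,  0.0051]), 0.67)]
wrist entry_plate_center [([0.4752, -0.1775, 0.0653], array([-0.0017, -0.0022]), 0.63)]
side pad [([0.4906, -0.1752, 0.0681], array([ 0.0139, -0.0011]), 0.86)]
side grip [([0.4649, -0.172, 0.0751], array([-0.0115,  0.0041]), 0.59)]
side entry_plate_center [([0.4728, -0.1771, 0.0641], array([-0.004 , -0.0016]), 0.64)]
scene pad [([0.4933, -0.1718, 0.0702], array([0.0168, 0.0021]), 0.74)]
scene grip [([0.4638, -0.1742, 0.0783], array([-0.0128,  0.002 ]), 0.55)]
scene entry_plate_center [([0.4746, -0.1767, 0.062], array([-0.0022, -0.0013]), 0.79)]
(580, 635, 3)
```

View pics/final.png

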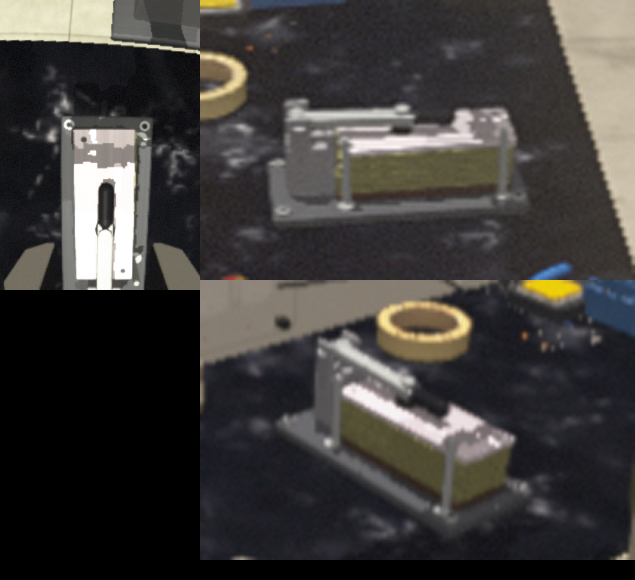

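```bash
python3 -c "
from h import *
im=cv2.imread('pics/f_wrist.png');p,r,_=pose();k=eyes.calibration('wrist');H=k['hand_eye'];C=('wrist',k,p+r.apply(H[:3,3]),R.from_matrix(r.as_matrix()@H[:3,:3]))
c=im[150:330,270:380]; cv2.imwrite('pics/fc.png',cv2.resize(c,None,fx=3.3,fy=3.3,interpolation=cv2.INTER_CUBIC))
for row in (200,225,290,305): print(row,' '.join(str(v) for v in im[row,284:372].min(1)), )
f=lambda u,v,z:((unproj(C,[(u,v)],z)[0,:2]-N0)@np.c_[un,vn]*1e3).round(1)
print('scale',f(300,225,.066),f(350,225,.066))
"
```

```text
200 112 113 112 116 116 113 112 111 111 112 125 134 133 132 134 132 134 134 136 132 133 132 134 137 136 136 134 131 133 133 133 134 132 132 135 131 131 130 130 131 128 128 126 129 131 135 137 134 134 132 131 130 132 131 133 131 132 129 127 130 128 130 129 129 130 131 132 132 131 130 98 66 57 53 52 67 106 124 127 129 129 126 126 130 130 122 99 54
225 109 114 114 115 115 114 112 112 110 126 213 246 252 253 253 252 253 253 253 253 252 252 253 253 253 253 253 252 252 253 253 252 252 252 248 219 138 53 27 27 30 28 28 29 29 26 31 50 85 118 160 252 255 255 255 255 254 251 248 249 250 250 250 250 250 249 250 251 251 231 172 115 73 88 95 105 122 127 130 128 126 125 128 129 119 97 58 26
290 120 123 124 124 127 125 123 126 124 115 114 167 245 255 255 255 255 255 255 255 255 255 255 255 255 255 255 255 255 254 253 251 247 224 248 252 252 252 252 252 251 250 250 250 251 251 248 233 188 181 195 246 254 255 255 255 255 255 255 255 255 255 255 255 255 255 255 254 193 96 72 72 69 70 70 71 70 70 77 109 120 108 80 44 35 29 21 21
305 117 120 119 125 126 125 122 125 127 124 127 149 231 254 255 255 255 255 255 255 255 255 255 255 255 255 255 255 255 255 254 249 229 228 248 251 251 251 251 251 250 249 249 249 249 249 240 206 164 218 254 254 255 255 255 255 255 255 255 255 254 254 254 254 254 255 255 254 151 86 84 88 96 109 120 120 120 122 125 124 114 73 34 26 29 22 15 20
scale [-25.6 -21.5] [-25.7  28.4]
```

View pics/fc.png

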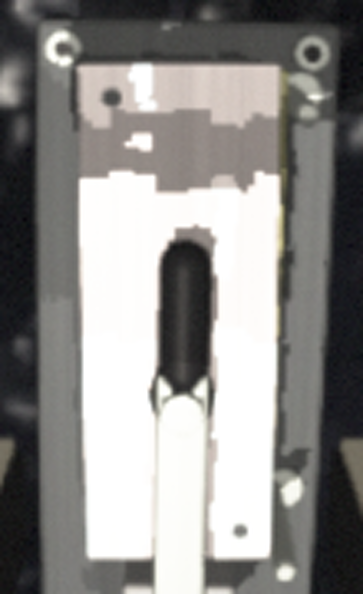

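```bash
python3 -c "
from bench import order
print(order.close_job())"
```

```text
the job is handed in; nothing more can be done
None
```

I stacked all four panels (three from bay a, one from bay b) in the fixture, laid the entry plate on top about 2 mm short of the side stops, and swung the hold-down arm over onto the plate; the job is handed in, but no verdict came back. One panel tipped at the open end of the magazine and was pushed back flat before I carried it over.

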